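# Hang the draining basket from the sprung S-hook on the drying rail

## Robot

A 7-joint arm with a two-finger parallel gripper is mounted at the origin on the work surface. World frame = base frame: x ahead of the robot, y to its left, z up, the work surface at z = 0. Lengths are in m, angles in rad, forces in N, time in s.
With the tool pointing down it reaches from about 0.425 to 1.025 m from the base axis. Payload 3.6 kg.
Tool frame: the origin (TCP) lies midway between the tips of the shut fingers; the grasp point (between the pads) lies 19 mm behind it; z points along the fingers, y is the direction in which the jaws open and shut (so a half turn about z gives the same grasp; the last joint's range is limited). The gripper opens to 85 mm and grips with 20 to 120 N. Pads are 22 mm wide; open, the fingers measure 114 mm over their backs; the gripper's body (76 mm by 85 mm) begins 54 mm behind the grasp point. The pads swing forward as they close: fully open they stand 13 mm farther back than shut.
Start: joints at [-1.254, 0.591, 0.048, 1.609, -0.033, 0.943, -0.034], TCP at [0.289, 0.665, 0.208] pointing down, gripper open.
Joint ranges: [-2.69, 2.69], [-0.47, 2.24], [-1.27, 1.36], [0.19, 2.51], [-1.53, 4.68], [0.08, 2.07], [-3.09, 3.09]. Speed limits (rad/s): [2.57, 2.57, 3.14, 3.14, 3.14, 3.14, 3.14].

## Interface

Orientations are given as a unit quaternion [w, x, y, z].
In Python, from plant import manip, read_camera, camera_model gives the robot as it stands. The module is installed in compiled form; this text tells all that it offers.
- The arm moves only by the tool jog_arm, never from a script. Its argument "moves" is a list of rows, each a list of 5 numbers: the shift along the tool's x, y, z in cm, then the turn about the tool's z in degrees, then the opening, from 0 (shut) to 1 (fully open). A call has exactly 5 rows; each row is the pose to reach, as a shift and turn from the pose commanded when the call began, along the tool's axes at that moment; what a row does not reach only later rows make up. A row lasts 1/8 s, in which the tool goes at most 62.5 mm and 10.7 degrees, less where a joint would pass 70% of its speed; a pose out of reach is approached as far as the arm can. A call with a gripper value outside its range is refused whole. The fingers move at their own pace and stop on an object; "grip_force" is the grip in N (left out, the last holds). Time passes only in rows, so rows that repeat a pose let the fingers close, or fill a call up. It gives the time, the measured TCP pose, the force and the opening at its end, in the units of the state.
- manip.sense(): the state, without advancing time (a new reading comes with each control period).
- read_camera(name): name is "scene" or "side" or "wrist"; returns (picture, depth): 420x560x3 uint8, red, green, blue; 420x560 float32, m along the optical axis (not along the pixel's ray), 0 where there is no reading.
- camera_model(name): a dict with "fx", "fy", "cx", "cy" (pixels), "rvec" (rotation vector, rad) and "tvec" (3), from world to camera coordinates, as OpenCV has them; the wrist camera has in their place "mount" (4x4, takes a point from camera to tool coordinates, whose origin is the TCP and whose axes are the flange's). Camera axes: x right, y down, z forward; pixel columns grow to the right and rows downward; lengths in m; the calibration is good to about 2 mm. The wrist camera is an equidistant fisheye: a pixel r from the principal point sees the ray r / f radians off the axis. A picture is of the moment at which its call begins: read the wrist's pose just before it. camera_model takes no time and is no camera call.
- manip.job_done(): hands the job in, once; it reports no verdict.
The state is a dict: "t": time; "joint_pos": joint angles; "qd": joint speeds; "effort": joint torques, N m; "ee_pos": TCP position; "tool_rot": TCP orientation; "ft_force": force on the tool from outside, world axes, zero at the start; "wrist_torque": the same for the moment, N m; "grip_width": finger opening in m.
Only numpy, scipy, OpenCV 4.12 (cv2) and the standard library are available. Lean on these libraries where they do the work, as an engineer would, in place of code of your own. Each camera call takes 0.05 s, during which the arm holds its last target. There are 200 camera calls.

## Task

Hang the wire draining basket up to drip: bring the bar of its U handle over the near tip of the S-hook on the rail and press it down past the brass spring keeper until it drops fully home in the lower loop and the keeper snaps shut above it. While still holding the handle, prove the catch with a steady downward pull of about 13 N for half a second, then let go so that the basket hangs quietly; the light rail is rated for 15 N, so never load it with more. Leave the mugs, the soap bottle and the sponge alone.

Things in the scene. Friction and masses are not known exactly. Their poses are not given: they have to be found in the camera images.
- rail: light drying rail: a fixed post (66 mm flange) at y = -300 mm carries a level 14 mm tube along the rail's own y, cantilevered from the post to a black end ball at y = 205 mm; tube top 337 mm above the counter. It springs down 5 to 15 mm when pulled, more towards the free end. Origin on the counter below the tube; x square to it, away from the robot; yaw to 0.15 rad. Mat, small hook: look only.
- hook: loose dark steel S-hook of 4 x 12 mm flat bar (12 along y), 139 mm tall, 120 g, hanging on the rail in its own x-z plane; it can swing, shift and tilt under load. Origin where its top bend bears on the rail; z up, y along the rail. Back leg of the lower loop at x = 11 to 15 mm, up to z = -62 mm, whence the bar slants up and towards the robot to x = -11 mm, z = -22 mm.
- seat (a point): centre of the handle bar when fully home in the hook's lower loop (x = 0, z = -130 mm of the hook), 3 mm above the loop's bottom. The loop is a U open upwards, 22 mm wide inside (x = -11 to 11 mm). A bar must come in over the near tip, below the slanting part, and go straight down.
- tip (a point): top of the near tip of the hook's lower loop: x = -13 mm, z = -105 mm of the hook, 25 mm above the seat and 13 mm nearer the robot; tip 4 mm thick
- keeper (a joint): brass spring keeper across the loop's mouth, 19.5 mm long, pivot at x = 9.5, z = -107.5 mm of the hook, free end at the near tip. Rad: 0 shut (level), up to 1.35 as its free end is pushed down. Torque 0.062 N m shut, +0.055 per rad: the basket's weight cannot open it; a bar needs 4 to 10 N in all, friction varies. It snaps shut only with the bar within about 2 mm of the bottom.
- basket: round stainless wire basket standing on the counter: base 80 mm, rim 100 mm across at 62 mm height, 0.18 to 0.26 kg. Origin at the centre of its underside, z up, yaw to 0.3 rad. Blue U handle in its y-z plane: upright legs of 8 mm round bar at y = +-26 mm (60 mm over both), z = 88 to 130 mm, 44 mm clear between; level 6 mm top bar along y.
- bar (a point): middle of the handle's top bar (its axis, 130 mm above the basket's underside), axes as the basket. Grip both legs at once, about 11 mm below the bar, fingers closing along the basket's y. At the hook the hand must lean back towards the robot by 40 to 45 degrees so that its body clears hook and rail; a basket held askew by up to 15 degrees still goes on.
- mug: glass beer mug, 76 mm across, 100 mm tall, bystander; origin at the centre of its underside
- mug2: another such mug, bystander; origin at the centre of its underside
- soap: green washing-up bottle, 56 mm across, 170 mm tall, bystander; origin at the centre of its underside
- sponge: yellow sponge 100 x 65 x 30 mm on the counter, bystander; origin at the centre of its underside

How it is judged:
On the way:
1. with the bar home in the lower loop and the keeper shut above it, the basket is pulled down on the hook with more than 10.5 N (its own weight included), for 0.3 s (value of joint keeper below 0.15 rad and z of bar in the frame of hook below -0.1265 m and distance between bar and seat below 0.015 m and contact force between basket and hook above 10.5 N), for 0.3 s.
At the end, for the whole second after the job is handed in: basket hung by its bar in the hook's lower loop (bar within 15 mm of the seat, 126.5 mm or more below the hook's origin), keeper shut (under 0.15 rad), hook on the rail (over 320 mm up, bearing over 1.5 N), basket over 50 mm up, upright within 0.2 rad, slower than 0.06 m/s (value of joint keeper below 0.15 rad and z of bar in the frame of hook below -0.1265 m and distance between bar and seat below 0.015 m and z of hook in the frame of rail above 0.32 m and contact force between hook and rail above 1.5 N and height (world z) of basket above 0.05 m and angle between basket's own z axis and vertical below 0.2 rad and linear speed of basket below 0.06 m/s); the robot touches nothing.
It fails at once if the rail is loaded with more than 15 N (18 N with the hook's own weight and a little grace) (contact force between any of hook, the arm, the fingers and rail above 18 N).
It fails at once if a mug, the soap bottle or the sponge is moved by more than 15 mm (distance of any of mug, mug2, soap, sponge from where it was at the start of the episode above 0.015 m).
It also fails if it takes over 51 s, if anything falls off the work surface, if the arm or the gripper's body presses on something with over 40 N, if the wrist force passes 120 N, or if a joint passes its speed limit or range.

## Working session

There is one attempt and no reset: what is moved stays moved. The work goes in short steps, Python scripts to look and compute and a tool call to move; the robot and the scene stay as the last step left them, time stands still between calls to the robot, and variables do not carry over. Pictures are saved under pics/ and viewed, about 8 in all and at most 12, crops included, and the job is handed in when it is done.

Besides the shell and the picture viewer there is one more tool, called after "Request:" as name(argument=value, ...) on one line, values as JSON. jog_arm: Moves the arm, as the interface text tells. Its arguments: {"type":"object","properties":{"moves":{"type":"array","items":{"type":"array","items":{"type":"number"}}},"grip_force":{"type":"number"}},"required":["moves"]}

```bash
mkdir -p pics; cat > h.py <<'E'
import numpy as np, cv2
from scipy.spatial.transform import Rotation as R
from plant import manip, read_camera, camera_model
def pts(name,d):
    m=camera_model(name); v,u=np.mgrid[0:420,0:560]
    c=np.stack([(u-m['cx'])/m['fx']*d,(v-m['cy'])/m['fy']*d,d],-1)
    Rm=cv2.Rodrigues(np.array(m['rvec'],float))[0]
    return (c-np.array(m['tvec']).ravel())@Rm
def tool():
    s=manip.sense(); q=s['tool_rot']; return s,np.array(s['ee_pos']),R.from_quat([q[1],q[2],q[3],q[0]])
E
python3 - <<'E'
from h import *
s=manip.sense(); print(s)
for n in('scene','side'):
    p,d=read_camera(n); np.savez(n+'0.npz',p=p,d=d); cv2.imwrite(f'pics/{n}0.png',p[:,:,::-1])
    m=camera_model(n);print(m, 'campos',-cv2.Rodrigues(np.array(m['rvec'],float))[0].T@np.array(m['tvec']).ravel())
print(camera_model('wrist'))
a=cv2.imread('pics/scene0.png');b=cv2.imread('pics/side0.png')
E
```

```text
{'t': 0.0, 'joint_pos': array([-1.25448558,  0.59212579,  0.04831756,  1.60988496, -0.0333385 ,
        0.94270602, -0.0336926 ]), 'qd': array([-0.00071555,  0.00173869,  0.00109858,  0.0016941 , -0.00077406,
        0.00130077,  0.00098215]), 'effort': array([-1.25568833e-03, -5.48671854e+01,  1.54631440e+00, -1.98120779e+01,
        9.35636053e-03,  8.61597131e-03,  1.09852309e-06]), 'ee_pos': array([0.28849972, 0.66412441, 0.20641321]), 'tool_rot': array([-1.81975984e-04,  2.03450443e-01,  9.79084559e-01, -1.14479713e-03]), 'ft_force': array([ 0.2061122 , -0.04062671,  0.47768381]), 'wrist_torque': array([-0.0201374 ,  0.02620393, -0.01142559]), 'grip_width': 0.08537918782971}
{'fx': 447.399208386604, 'fy': 447.399208386604, 'cx': 275.07289277944864, 'cy': 208.7946708515777, 'rvec': array([ 2.10424794,  1.47806395, -0.4857186 ]), 'tvec': array([-0.24235871, -0.37697182,  1.5331788 ])} campos [ 1.22748915 -0.19175291  1.00398403]
{'fx': 522.7021997477358, 'fy': 522.7021997477358, 'cx': 286.3345482175237, 'cy': 200.11430903985624, 'rvec': array([ 2.14550431, -0.12607129,  0.06454063]), 'tvec': array([-0.64363555,  0.21258979,  1.07198802])} campos [ 0.55093884 -0.85135309  0.76176359]
{'fx': 325.19226210127806, 'fy': 325.19226210127806, 'cx': 278.5344122881615, 'cy': 206.91412385231234, 'mount': array([[ 6.38012402e-04, -9.59686771e-01, -2.81070979e-01,
         7.07287431e-02],
       [ 9.99999636e-01,  4.53049443e-04,  7.23043745e-04,
         6.71185842e-04],
       [-5.66556466e-04, -2.81071338e-01,  9.59686710e-01,
        -1.67466711e-01],
       [ 0.00000000e+00,  0.00000000e+00,  0.00000000e+00,
         1.00000000e+00]])}
```

View pics/scene0.png

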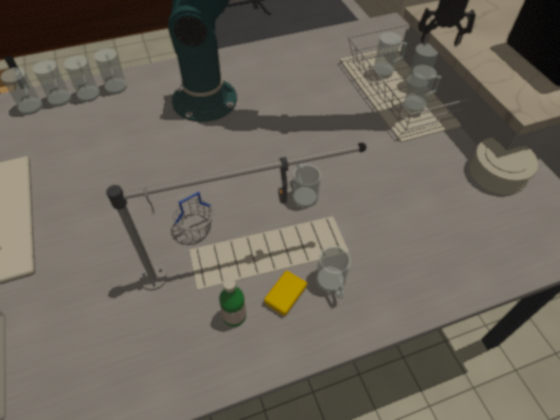

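View pics/side0.png

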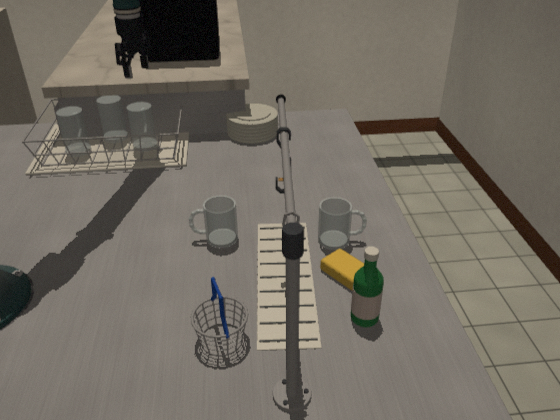

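Scene: rail from the post top (117,197) to the end ball (362,147), with the S-hook near (285,175). The basket is at (192,218) with its blue handle at (193,203). Side: handle at (220,305), hook near (283,140–185), mugs at (220,222) and (335,222).

```bash
cat > m.py <<'E'
from h import *
np.set_printoptions(precision=4,suppress=True)
for n in('scene','side'):
    z=np.load(n+'0.npz');p=z['p'].astype(int);d=z['d'];P=pts(n,d)
    b=(p[...,2]>p[...,0]+40)&(p[...,2]>p[...,1]+25)&(d>0)
    Q=P[b]; Q=Q[(Q[:,2]>.05)&(Q[:,2]<.2)]
    print(n,'blue',len(Q)); print(Q[np.argsort(Q[:,2])][::max(1,len(Q)//14)])
    t=Q[Q[:,2]>.122]
    if len(t)>3:
        c=t.mean(0);w=np.linalg.svd(t[:,:2]-c[:2])[2][0];print('top',c,w, np.ptp(t@np.r_[w,0]))
    # rail tube
    k=(P[...,2]>.315)&(P[...,2]<.345)&(d>0)&(P[...,0]<.95)&(P[...,0]>.3)&(abs(P[...,1])<.6)
    T=P[k]; print('tube',len(T),T.min(0),T.max(0))
    for y in np.arange(-.3,.45,.05):
        q=T[abs(T[:,1]-y)<.01]
        if len(q):print(round(y,2),len(q),q[:,[0,2]].mean(0),q[:,2].max())
    # hook: dark points below tube
    k=(P[...,2]>.17)&(P[...,2]<.315)&(d>0)&(P[...,0]>.4)&(P[...,0]<.85)&(P[...,1]>-.2)&(P[...,1]<.4)
    H=P[k];print('mid pts',len(H));o=np.argsort(H[:,2]);print(np.c_[H[o],np.argwhere(k)[o]][::max(1,len(H)//40)])
E
python3 m.py
```

```text
scene blue 45
[[ 0.5199 -0.1982  0.0669]
 [ 0.521  -0.1951  0.0713]
 [ 0.5209 -0.1914  0.0781]
 [ 0.5041 -0.1213  0.0811]
 [ 0.5032 -0.1232  0.085 ]
 [ 0.5125 -0.176   0.1278]
 [ 0.5095 -0.1676  0.1286]
 [ 0.5091 -0.1522  0.1295]
 [ 0.507  -0.1414  0.1304]
 [ 0.5088 -0.157   0.1312]
 [ 0.5068 -0.1438  0.1312]
 [ 0.5085 -0.1492  0.1316]
 [ 0.5054 -0.1306  0.132 ]
 [ 0.5111 -0.1624  0.1322]
 [ 0.5088 -0.1516  0.1329]]
top [ 0.51   -0.1554  0.1307] [-0.2502  0.9682] 0.05021665826185179
tube 1977 [ 0.618  -0.3081  0.3152] [0.6729 0.219  0.3449]
-0.3 96 [0.6365 0.3306] 0.3448596978427584
-0.25 79 [0.6314 0.3322] 0.3376234616144684
-0.2 76 [0.6346 0.3324] 0.3377120162891196
-0.15 75 [0.6382 0.3322] 0.33723043726589846
-0.1 70 [0.6415 0.3316] 0.3370957238108018
-0.05 70 [0.6452 0.3318] 0.33558354209840296
-0.0 69 [0.6492 0.3319] 0.3367337281196179
0.05 84 [0.6547 0.3324] 0.3410748715744039
0.1 64 [0.6563 0.3313] 0.33580849161095966
0.15 61 [0.6602 0.3312] 0.3362986234074353
0.2 82 [0.6641 0.332 ] 0.3390583752213337
mid pts 255
[[  0.7808  -0.1259   0.17   278.     230.    ]
 [  0.7894  -0.1
[... 4884 characters left out ...]
  0.2297 179.     276.    ]
 [  0.634    0.0341   0.2298 180.     277.    ]
 [  0.635    0.0443   0.2306 177.     277.    ]
 [  0.6329   0.0433   0.2313 177.     276.    ]
 [  0.66     0.0349   0.2704 161.     290.    ]
 [  0.6612   0.045    0.2737 157.     290.    ]
 [  0.6602   0.0369   0.276  158.     290.    ]
 [  0.6407   0.0349   0.3042 146.     280.    ]
 [  0.642    0.047    0.3066 142.     280.    ]
 [  0.6386   0.0327   0.3076 145.     279.    ]
 [  0.6371   0.0363   0.308  144.     278.    ]
 [  0.6386   0.0323   0.3099 144.     279.    ]
 [  0.6389   0.0351   0.3106 143.     279.    ]
 [  0.6393   0.0388   0.3109 142.     279.    ]
 [  0.6353   0.0374   0.3118 142.     277.    ]]
```

Measured: seat ≈ (0.647, 0.0385, 0.207), which agrees with the hook geometry; tip ≈ (0.634, 0.039, 0.232). Bar ≈ (0.5085, −0.157, 0.130), yaw ≈ 0.22. The moves have no tilt axis, so I need to find out how the arm behaves at its reach limit. I'll raise it clear first.

Request:
jog_arm(moves=[[0,6,-6,0,1],[0,12,-12,0,1],[0,18,-18,0,1],[0,24,-24,0,1],[0,30,-30,0,1]])

```text
t: 0.72
ee_pos: [0.3749, 0.8633, 0.4234]
tool_rot: [0.0, 0.204, 0.979, 0.001]
ft_force: [0.1, 2.4, 1.0]
grip_width: 0.0852
```

```bash
cat > st.py <<'E'
from h import *
np.set_printoptions(precision=4,suppress=True)
s,p,r=tool(); print(s['t'],p,s['joint_pos'],s['grip_width'],s['ft_force']);print(r.as_matrix())
E
python3 st.py
```

```text
0.725 [0.3749 0.8633 0.4234] [-1.2297  0.8767  0.0783  0.5638 -0.0608  1.7004 -0.0269] 0.08524559930839316 [0.121  2.3745 0.9566]
[[-0.9171  0.3987  0.0006]
 [ 0.3987  0.9171  0.0019]
 [ 0.0002  0.002  -1.    ]]
```

Request:
jog_arm(moves=[[0,6,-6,0,1],[0,12,-12,0,1],[0,18,-12,0,1],[0,24,-12,0,1],[0,30,-12,0,1]])

```text
t: 1.35
ee_pos: [0.3678, 0.8921, 0.4423]
tool_rot: [0.009, 0.19, 0.982, -0.008]
ft_force: [-0.6, 0.0, -0.9]
grip_width: 0.0855
```

```bash
python3 st.py
```

```text
1.35 [0.3678 0.8921 0.4423] [-1.1571  1.0281 -0.7521  0.216   0.7029  1.9655 -0.1189] 0.08548137678147193 [-0.6123  0.0361 -0.8922]
[[-0.9276  0.3733  0.0154]
 [ 0.373   0.9276 -0.0198]
 [-0.0217 -0.0126 -0.9997]]
```

Request:
jog_arm(moves=[[0,6,0,0,1],[0,12,0,0,1],[0,18,0,0,1],[0,24,0,0,1],[0,30,0,0,1]])

```text
t: 1.98
ee_pos: [0.3846, 0.9179, 0.3835]
tool_rot: [0.006, 0.191, 0.982, -0.008]
ft_force: [0.3, -0.5, -1.4]
grip_width: 0.0853
```

```bash
python3 st.py
```

```text
1.975 [0.3846 0.9179 0.3835] [-1.2505  1.101   0.3171  0.1895 -0.2786  1.8736  0.0023] 0.08532703670862155 [ 0.3036 -0.5332 -1.3962]
[[-0.9271  0.3746  0.0088]
 [ 0.3744  0.9271 -0.0184]
 [-0.015  -0.0138 -0.9998]]
```

Request:
jog_arm(moves=[[0,0,-6,0,1],[0,0,-12,0,1],[0,0,-18,0,1],[0,0,-24,0,1],[0,0,-30,0,1]])

```text
t: 2.6
ee_pos: [0.3511, 0.8442, 0.5601]
tool_rot: [0.011, 0.191, 0.982, 0.01]
ft_force: [0.5, -0.5, -0.0]
grip_width: 0.0856
```

```bash
python3 st.py
```

```text
2.6 [0.3511 0.8442 0.5601] [-1.3063  0.9824  1.2804  0.1876 -1.1518  2.0698  0.0973] 0.08557700116784163 [ 0.5305 -0.4541 -0.0261]
[[-0.9269  0.3744  0.026 ]
 [ 0.3749  0.927   0.0154]
 [-0.0183  0.024  -0.9995]]
```

Request:
jog_arm(moves=[[0,0,-6,0,1],[0,0,-12,0,1],[0,0,-18,0,1],[0,0,-24,0,1],[0,0,-31,0,1]])

```text
t: 3.22
ee_pos: [0.3129, 0.7923, 0.6822]
tool_rot: [0.008, 0.179, 0.982, 0.057]
ft_force: [0.4, 0.9, -0.9]
grip_width: 0.0857
```

```bash
python3 st.py
```

```text
3.225 [0.3129 0.7923 0.6822] [-1.2989  0.7868  0.5379  0.1895 -0.4699  2.0734  0.026 ] 0.08565239510681417 [ 0.3651  0.8675 -0.8729]
[[-0.936   0.35    0.0365]
 [ 0.3519  0.9297  0.1089]
 [ 0.0042  0.1147 -0.9934]]
```

The lean grows as I push up against the wrist limit (now 6.6°, outward), so I'll keep going.

Request:
jog_arm(moves=[[0,-2,-6,0,1],[0,-4,-12,0,1],[0,-6,-18,0,1],[0,-8,-24,0,1],[0,-10,-31,0,1]])

```text
t: 3.85
ee_pos: [0.224, 0.6375, 0.9568]
tool_rot: [0.051, 0.178, 0.953, 0.241]
ft_force: [0.4, -0.1, 0.5]
grip_width: 0.0856
```

```bash
python3 st.py
```

```text
3.85 [0.224  0.6375 0.9568] [-1.465   0.4801  1.2164  0.187  -0.954   2.0742  0.0491] 0.08555517740764385 [ 0.4375 -0.0814  0.4866]
[[-0.9315  0.3147  0.1824]
 [ 0.3636  0.8207  0.4408]
 [-0.011   0.4769 -0.8789]]
```

Request:
jog_arm(moves=[[0,1,-6,0,1],[0,2,-10,0,1],[0,2,-13,0,1],[0,2,-13,0,1],[0,2,-13,0,1]])

```text
t: 4.47
ee_pos: [0.2011, 0.5797, 1.0015]
tool_rot: [0.054, 0.176, 0.947, 0.263]
ft_force: [-1.3, -0.0, -0.1]
grip_width: 0.0854
```

```bash
python3 st.py
```

```text
4.475 [0.2011 0.5797 1.0015] [-1.4548  0.3544  0.5429  0.1883 -0.3217  2.0735 -0.0256] 0.0854020364171731 [-1.2976 -0.0073 -0.0823]
[[-0.932   0.3056  0.1949]
 [ 0.3624  0.799   0.4799]
 [-0.0091  0.5179 -0.8554]]
```

Request:
jog_arm(moves=[[0,3,-5,0,1],[0,6,-10,0,1],[0,9,-15,0,1],[0,12,-20,0,1],[0,12,-20,0,1]])

```text
t: 5.1
ee_pos: [0.1864, 0.5407, 1.0357]
tool_rot: [0.058, 0.173, 0.939, 0.291]
ft_force: [-0.2, 0.5, -0.8]
grip_width: 0.0855
```

```bash
python3 st.py
```

```text
5.1 [0.1864 0.5407 1.0357] [-1.4874  0.2954  0.5361  0.1877 -0.285   2.0737 -0.0284] 0.08551796043961518 [-0.214   0.5037 -0.7526]
[[-0.9335  0.2916  0.2088]
 [ 0.3586  0.7706  0.5268]
 [-0.0073  0.5666 -0.8239]]
```

Request:
jog_arm(moves=[[0,-1,-6,0,1],[0,-2,-12,0,1],[0,-3,-18,0,1],[0,-4,-24,0,1],[0,-4,-24,0,1]])

```text
t: 5.72
ee_pos: [0.146, 0.3907, 1.135]
tool_rot: [0.048, 0.185, 0.901, 0.389]
ft_force: [2.0, 0.7, 0.2]
grip_width: 0.0851
```

```bash
python3 st.py
```

```text
5.725 [0.146  0.3907 1.135 ] [-1.813   0.103   0.9535  0.1901 -0.3829  2.0735 -0.0607] 0.08511013207548414 [1.9519 0.7376 0.2354]
[[-0.927   0.2965  0.2299]
 [ 0.3707  0.629   0.6833]
 [ 0.058   0.7186 -0.693 ]]
```

Driving the wrist against its limit does tilt the hand (46° now), but toward azimuth 71°. I need azimuth ≈ −4°, so the lean has to be made while the arm faces +x. I'll fit the arm kinematics to predict how to get there.

```bash
cat > kin.py <<'E'
import numpy as np
from scipy.spatial.transform import Rotation as R
from scipy.optimize import least_squares
D=[([-1.2545,.5921,.0483,1.6099,-.0333,.9427,-.0337],[.2885,.6641,.2064],[0,.20345,.97908,-.00114]),
([-1.2297,.8767,.0783,.5638,-.0608,1.7004,-.0269],[.3749,.8633,.4234],None),
([-1.1571,1.0281,-.7521,.216,.7029,1.9655,-.1189],[.3678,.8921,.4423],[[-.9276,.3733,.0154],[.373,.9276,-.0198],[-.0217,-.0126,-.9997]]),
([-1.2505,1.101,.3171,.1895,-.2786,1.8736,.0023],[.3846,.9179,.3835],[[-.9271,.3746,.0088],[.3744,.9271,-.0184],[-.015,-.0138,-.9998]]),
([-1.3063,.9824,1.2804,.1876,-1.1518,2.0698,.0973],[.3511,.8442,.5601],[[-.9269,.3744,.026],[.3749,.927,.0154],[-.0183,.024,-.9995]]),
([-1.2989,.7868,.5379,.1895,-.4699,2.0734,.026],[.3129,.7923,.6822],[[-.936,.35,.0365],[.3519,.9297,.1089],[.0042,.1147,-.9934]]),
([-1.465,.4801,1.2164,.187,-.954,2.0742,.0491],[.224,.6375,.9568],[[-.9315,.3147,.1824],[.3636,.8207,.4408],[-.011,.4769,-.8789]]),
([-1.4548,.3544,.5429,.1883,-.3217,2.0735,-.0256],[.2011,.5797,1.0015],[[-.932,.3056,.1949],[.3624,.799,.4799],[-.0091,.5179,-.8554]]),
([-1.4874,.2954,.5361,.1877,-.285,2.0737,-.0284],[.1864,.5407,1.0357],[[-.9335,.2916,.2088],[.3586,.7706,.5268],[-.0073,.5666,-.8239]]),
([-1.813,.103,.9535,.1901,-.3829,2.0735,-.0607],[.146,.3907,1.135],[[-.927,.2965,.2299],[.3707,.629,.6833],[.058,.7186,-.693]])]
def fk(q,k):
    a1,a7,d1,d3,d5,d7,a3,a5,b7,x1=k
    r=R.from_euler('z',q[0]+a1); p=r.apply([x1,0,d1])
    r=r*R.from_euler('y',q[1])*R.from_euler('z',q[2]); p=p+r.apply([a3,0,d3])
    r=r*R.from_euler('y',q[3])*R.from_euler('z',q[4]); p=p+r.apply([a5,0,d5])
    r=r*R.from_euler('y',q[5])*R.from_euler('z',q[6]+a7); p=p+R.identity().apply(np.zeros(3))+ (r*R.from_euler('z',-q[6]-a7)).apply([b7,0,d7])
    return p,r
def res(k):
    e=[]
    for q,p,o in D:
        P,r=fk(q,k); e+=list(P-p)
        if o is not None:
            T=R.from_quat([*o[1:],o[0]]) if np.ndim(o)==1 else R.from_matrix(o)
            e+=list((T.inv()*r).as_rotvec()*.3)
    return np.array(e)
best=None
for a7 in(0,1.57,3.14,-1.57):
    s=least_squares(res,[2.415,a7,.34,.4,.4,.25,0,0,0,0])
    if best is None or s.cost<best.cost:best=s
K=best.x
if __name__=='__main__':
    np.set_printoptions(precision=4,suppress=True);print(best.cost,K);print(best.fun.round(4))
E
python3 kin.py
```

```text
0.00984017152189413 [ 2.4083  1.6003  0.291   0.6202  0.4535  0.3132  0.029  -0.002  -0.0385
 -0.0463]
[-0.0168  0.0123  0.0041  0.      0.0001 -0.017  -0.0378  0.0113 -0.0095
  0.0099 -0.0213  0.0071  0.0002  0.0129 -0.0007 -0.0277  0.0026 -0.0188
  0.0001  0.0089 -0.0015 -0.0538  0.0161 -0.0149  0.0002  0.0113 -0.0015
  0.0078 -0.0019 -0.0134 -0.     -0.003   0.0128  0.0321 -0.0144  0.0056
  0.0001  0.0074  0.0091  0.0586 -0.0259  0.0082  0.0001  0.0059  0.0095
  0.0574 -0.0271  0.0112  0.0001  0.0037  0.0113  0.0076 -0.0105  0.0204
 -0.0003 -0.0182 -0.0219]
```

```bash
python3 - <<'E'
s=open('kin.py').read()
s=s.replace("a1,a7,d1,d3,d5,d7,a3,a5,b7,x1=k","a1,a7,d1,d3,d5,d7,a3,a5,b7,x1=k[:10]; q=np.array(q,float); q[1:6]+=k[10:15]; y1,y3,y5,y7=k[15:19]")
for a,b in(("[x1,0,d1]","[x1,y1,d1]"),("[a3,0,d3]","[a3,y3,d3]"),("[a5,0,d5]","[a5,y5,d5]"),("[b7,0,d7]","[b7,y7,d7]")): s=s.replace(a,b)
s=s.replace(".25,0,0,0,0])",".25]+[0]*13)").replace("return np.array(e)","return np.r_[e,.001*k[10:19],.001*k[6:10]]")
open('kin.py','w').write(s)
E
python3 kin.py
```

```text
0.004840876056610604 [ 2.2363  1.4011  0.2295  0.545   0.4533  0.1652 -0.0069 -0.0075 -0.0687
 -0.0368  0.0778 -0.1204 -0.0029  0.1243 -0.0738  0.1197  0.0334  0.0126
  0.0122]
[-0.0067  0.0113  0.0008 -0.0018  0.0075  0.0274 -0.0242  0.0108 -0.0061
  0.0035 -0.009  -0.0013 -0.0059  0.012  -0.0043 -0.017  -0.001   0.002
  0.0003  0.0145 -0.0031 -0.0199  0.014  -0.0033  0.0049  0.0185 -0.0063
  0.0051  0.0071 -0.0035  0.0025 -0.0015  0.0098  0.0256 -0.0204  0.0011
  0.0049 -0.0068  0.0019  0.0234 -0.0157  0.0033  0.0013 -0.012   0.0027
  0.018  -0.0141  0.0035  0.0012 -0.0166  0.0034 -0.0118  0.0101  0.0034
  0.     -0.0424 -0.0313  0.0001 -0.0001 -0.      0.0001 -0.0001  0.0001
  0.      0.      0.     -0.     -0.     -0.0001 -0.    ]
```

```bash
python3 - <<'E'
s=open('kin.py').read()
s=s.replace("def fk(q,k):","SG=np.ones(7)\ndef fk(q,k):\n    q=np.array(q)*SG")
i=s.index("best=None"); s=s[:i]+'''
if __name__=='__main__':
    import itertools
    np.set_printoptions(precision=4,suppress=True);out=[]
    for sg in itertools.product((1,-1),repeat=4):
        SG[[0,2,4,6]]=sg
        for a7 in(0,1.57,3.14,-1.57):
            q=D[0][0]; s=least_squares(res,[1.16-sg[0]*q[0],a7,.34,.4,.4,.25]+[0]*13)
            out.append((s.cost,sg,s.x,s.fun))
    out.sort(key=lambda o:o[0])
    for o in out[:3]:print(o[0],o[1],o[2])
    print(out[0][3]); SG[[0,2,4,6]]=out[0][1]; np.savez('kin.npz',SG=SG,K=out[0][2])
else:
    z=np.load('kin.npz');SG=z['SG'];K=z['K']
'''
open('kin.py','w').write(s)
E
python3 kin.py
```

```text
1.820707281456445e-08 (-1, -1, -1, -1) [ 0.      1.5708  0.2946  0.6238  0.4645  0.3326  0.      0.0001  0.0001
  0.0001 -0.0001 -0.     -0.      0.      0.0001 -0.0209 -0.0239 -0.0002
 -0.0002]
1.820707281459033e-08 (-1, -1, -1, -1) [ 0.      1.5708  0.2946  0.6238  0.4645  0.3326  0.      0.0001  0.0001
  0.0001 -0.0001 -0.     -0.      0.      0.0001 -0.0209 -0.0239 -0.0002
 -0.0002]
1.820707281486206e-08 (-1, -1, -1, -1) [ 0.      1.5708  0.2946  0.6238  0.4645  0.3326  0.      0.0001  0.0001
  0.0001 -0.0001 -0.     -0.      0.      0.0001 -0.0209 -0.0239 -0.0002
 -0.0002]
[-0.      0.      0.      0.      0.0001 -0.      0.0001 -0.     -0.
 -0.      0.      0.      0.     -0.     -0.     -0.     -0.     -0.
 -0.     -0.     -0.     -0.      0.     -0.      0.     -0.      0.
  0.     -0.      0.      0.     -0.     -0.      0.      0.0001  0.
  0.      0.     -0.     -0.     -0.     -0.     -0.      0.      0.
  0.0001 -0.     -0.      0.     -0.      0.     -0.      0.      0.
 -0.     -0.      0.     -0.     -0.     -0.      0.      0.     -0.
 -0.     -0.     -0.      0.      0.      0.      0.    ]
```

```bash
cat > sim.py <<'E'
from kin import *
LO=np.array([-2.69,-.47,-1.27,.19,-1.53,.08,-3.09]);HI=np.array([2.69,2.24,1.36,2.51,4.68,2.07,3.09])
V=np.array([2.57,2.57,3.14,3.14,3.14,3.14,3.14])*.7/8
def call(q,rows,wo=.3,eps=.02,ns=1):
    p0,r0=fk(q,K); pc=p0
    for x,y,z,t in rows:
        tp=p0+r0.apply(np.array([x,y,z])/100); rt=r0*R.from_euler('z',t,degrees=True)
        d=tp-pc; n=np.linalg.norm(d); pc=pc+d*min(1,.0625/max(n,1e-9)); q0=q.copy()
        lo=np.maximum(LO,q0-V)-1e-6;hi=np.minimum(HI,q0+V)+1e-6
        f=lambda q:(lambda P,r:np.r_[P-pc,wo*(rt.inv()*r).as_rotvec(),eps*(q-q0)])(*fk(q,K))
        q=least_squares(f,np.clip(q0,lo+1e-9,hi-1e-9),bounds=(lo,hi)).x
    return q
def show(q):
    P,r=fk(q,K);m=r.as_matrix();z=m[:,2];print('p',P.round(3),'z',z.round(3),'lean',round(np.degrees(np.arccos(-z[2])),1),'az',round(np.degrees(np.arctan2(z[1],z[0])),1),'yz',m[2,1].round(2),'q',np.round(q,2))
if __name__=='__main__':
    L=lambda y,z,n=5:[[0,y*i,z*i,0] for i in range(1,n+1)]
    C=[(4,L(0,-6.1)),(5,L(-2,-6.2)),(6,[[0,1,-6,0],[0,2,-10,0]]+[[0,2,-13,0]]*3),(7,L(3,-5,4)+[[0,12,-20,0]]),(8,L(-1,-6,4)+[[0,-4,-24,0]])]
    for wo in(.1,.3,1):
      for i,r in C:
        print(wo,i,end=' ');show(call(np.array(D[i][0]),r,wo))
    for i in range(5,10):show(np.array(D[i][0]))
E
python3 sim.py
```

```text
0.1 4 p [0.339 0.828 0.851] z [ 0.238  0.527 -0.816] lean 35.4 az 65.7 yz 0.58 q [-1.35  0.7   1.32  0.19 -1.16  1.76  0.09]
0.1 5 p [0.266 0.664 0.954] z [ 0.189  0.492 -0.85 ] lean 31.8 az 69.0 yz 0.53 q [-1.36  0.46  0.64  0.19 -0.49  1.96  0.03]
0.1 6 p [0.206 0.593 1.072] z [ 0.26   0.658 -0.706] lean 45.1 az 68.4 yz 0.71 q [-1.55  0.35  1.27  0.19 -0.93  1.91  0.04]
0.1 7 p [0.197 0.574 1.216] z [ 0.332  0.869 -0.368] lean 68.4 az 69.1 yz 0.93 q [-1.61  0.22  0.71  0.19 -0.33  1.57 -0.02]
0.1 8 p [0.125 0.383 1.197] z [ 0.271  0.803 -0.53 ] lean 58.0 az 71.3 yz 0.85 q [-2.11  0.02  0.58  0.19  0.25  1.93 -0.1 ]
0.3 4 p [0.318 0.777 0.79 ] z [ 0.15   0.311 -0.939] lean 20.2 az 64.3 yz 0.34 q [-1.35  0.73  1.31  0.19 -1.14  2.    0.09]
0.3 5 p [0.257 0.643 0.906] z [ 0.131  0.348 -0.928] lean 21.8 az 69.4 yz 0.37 q [-1.34  0.46  0.39  0.24 -0.28  2.07  0.01]
0.3 6 p [0.201 0.579 1.035] z [ 0.227  0.564 -0.794] lean 37.4 az 68.1 yz 0.61 q [-1.54  0.37  1.27  0.19 -0.94  2.03  0.05]
0.3 7 p [0.189 0.549 1.131] z [ 0.288  0.741 -0.606] lean 52.7 az 68.7 yz 0.8 q [-1.62  0.25  0.99  
[... 655 characters left out ...]
96 1.079] z [ 0.221  0.569 -0.792] lean 37.6 az 68.8 yz 0.61 q [-2.41  0.03  1.12  0.4   0.04  2.07 -0.07]
p [0.313 0.792 0.682] z [ 0.036  0.109 -0.993] lean 6.6 az 71.5 yz 0.11 q [-1.3   0.79  0.54  0.19 -0.47  2.07  0.03]
p [0.224 0.638 0.957] z [ 0.182  0.441 -0.879] lean 28.5 az 67.5 yz 0.48 q [-1.46  0.48  1.22  0.19 -0.95  2.07  0.05]
p [0.201 0.58  1.001] z [ 0.195  0.48  -0.855] lean 31.2 az 67.9 yz 0.52 q [-1.45  0.35  0.54  0.19 -0.32  2.07 -0.03]
p [0.186 0.541 1.036] z [ 0.209  0.527 -0.824] lean 34.5 az 68.4 yz 0.57 q [-1.49  0.3   0.54  0.19 -0.28  2.07 -0.03]
p [0.146 0.391 1.135] z [ 0.23   0.683 -0.693] lean 46.1 az 71.4 yz 0.72 q [-1.81  0.1   0.95  0.19 -0.38  2.07 -0.06]
```

Exact kinematic fit (az = −q1), and a simple IK model reproduces the observed tilting. I'll search for pushes that turn the lean to azimuth −4°, 42°.

```bash
cat > beam.py <<'E'
from sim import *
from multiprocessing import Pool
import itertools,sys
q0=np.array(D[9][0]); q0=np.clip(q0,LO,HI)
dirs=[np.array([np.cos(a)*c,np.sin(a)*c,s]) for a in np.radians([0,45,-45,-90,-135,90,180]) for c,s in((1,0),(.8,.6),(.8,-.6))]+[np.array([0,0,1.]),np.array([0,0,-1.])]
def cost(q,az=-4,le=42):
    P,r=fk(q,K);z=r.as_matrix()[:,2];a,l=np.radians([az,le])
    return np.degrees(np.arccos(np.clip(z@[np.sin(l)*np.cos(a),np.sin(l)*np.sin(a),-np.cos(l)],-1,1)))
def step(a):
    q,i=a; r=fk(q,K)[1]; t=r.inv().apply(dirs[i]*6.2)
    t=np.round(t*2)/2
    return call(np.clip(q,LO,HI),[[*(t*k),0] for k in range(1,6)],1.0)
if __name__=='__main__':
    B=[(q0,[])]
    with Pool() as pool:
        for d in range(8):
            jobs=[(q,i,h) for q,h in B for i in range(len(dirs))]
            Q=pool.map(step,[(j[0],j[1]) for j in jobs],chunksize=4)
            N=[(q,j[2]+[j[1]]) for q,j in zip(Q,jobs) if fk(q,K)[0][2]>.4 and np.hypot(*fk(q,K)[0][:2])>.2]
            N.sort(key=lambda n:cost(n[0])); B=[]
            for n in N:
                if all(np.linalg.norm(n[0]-b[0])>.15 for b in B):B.append(n)
                if len(B)>=16:break
            print(d,[round(cost(b[0]),1) for b in B[:3]],B[0][1],flush=True);show(B[0][0])
    for i in B[0][1]:print(dirs[i].round(2))
E
nproc; export OMP_NUM_THREADS=1; timeout 300 python3 beam.py
```

```text
4
0 [np.float64(49.9), np.float64(50.0), np.float64(50.0)] [20]
p [-0.115  0.413  1.009] z [ 0.232  0.674 -0.701] lean 45.5 az 71.0 yz 0.71 q [-2.62 -0.11  0.07  0.89  0.84  1.94 -0.9 ]
1 [np.float64(48.0), np.float64(48.2), np.float64(48.5)] [22, 14]
p [-0.067  0.317  0.711] z [ 0.249  0.651 -0.718] lean 44.1 az 69.1 yz 0.7 q [-2.07 -0.47 -0.29  1.82  0.57  1.44 -1.16]
2 [np.float64(46.3), np.float64(46.4), np.float64(46.4)] [20, 11, 2]
p [-0.081  0.246  0.64 ] z [ 0.302  0.648 -0.7  ] lean 45.6 az 65.0 yz 0.71 q [-2.69 -0.47 -0.23  1.99  0.69  1.74 -1.68]
3 [np.float64(42.3), np.float64(42.3), np.float64(42.3)] [11, 9, 12, 12]
p [ 0.077 -0.33   0.7  ] z [ 0.372  0.61  -0.7  ] lean 45.6 az 58.6 yz 0.71 q [-0.38 -0.47  1.36  1.45 -0.32  2.07  1.86]
4 [np.float64(36.7), np.float64(36.9), np.float64(37.3)] [11, 9, 12, 12, 13]
p [ 0.071 -0.355  0.731] z [ 0.436  0.538 -0.721] lean 43.9 az 51.0 yz 0.68 q [-0.37 -0.47  1.36  1.36 -0.32  2.07  1.84]
5 [np.float64(31.0), np.float64(31.4), np.float64(31.6)] [11, 9, 12, 12, 13, 13]
p [ 0.056 -0.376  0.759] z [ 0.495  0.458 -0.738] lean 42.4 az 42.8 yz 0.65 q [-0.35 -0.47  1.36  1.27 -0.31  2.07  1.84]
6 [np.float64(25.2), np.float64(25.8), np.float64(25.9)] [11, 9, 12, 12, 13, 13, 13]
p [ 0.043 -0.397  0.793] z [ 0.55   0.374 -0.747] lean 41.7 az 34.2 yz 0.62 q [-0.34 -0.47  1.36  1.17 -0.31  2.07  1.82]
7 [np.float64(19.4), np.float64(19.8), np.float64(20.1)] [11, 9, 12, 12, 13, 13, 13, 13]
p [ 0.024 -0.414  0.825] z [ 0.598  0.283 -0.75 ] lean 41.4 az 25.3 yz 0.58 q [-0.32 -0.47  1.36  1.08 -0.3   2.07  1.82]
[ 0.  -0.8 -0.6]
[ 0. -1.  0.]
[-0.71 -0.71  0.  ]
[-0.71 -0.71  0.  ]
[-0.57 -0.57  0.6 ]
[-0.57 -0.57  0.6 ]
[-0.57 -0.57  0.6 ]
[-0.57 -0.57  0.6 ]
```

```bash
cat > go.py <<'E'
# usage: go.py dx dy dz (world cm) -> tool shift; prints state
import sys
from h import *
from sim import show
s,p,r=tool(); print('t',s['t'],'w',round(s['grip_width'],4),'F',np.round(s['ft_force'],1)); show(np.array(s['joint_pos']));print(r.as_matrix().round(3).tolist())
if len(sys.argv)>3: print('tool cm',r.inv().apply(np.array(sys.argv[1:4],float)).round(2))
E
python3 go.py 0 -24.8 -18.6
```

```text
t 5.725 w 0.0851 F [2.  0.7 0.2]
p [0.146 0.391 1.135] z [ 0.23   0.683 -0.693] lean 46.1 az 71.4 yz 0.72 q [-1.81  0.1   0.95  0.19 -0.38  2.07 -0.06]
[[-0.927, 0.296, 0.23], [0.371, 0.629, 0.683], [0.058, 0.719, -0.693]]
tool cm [-10.27 -28.97  -4.06]
```

Request:
jog_arm(moves=[[-2,-5.8,-0.8,0,1],[-4,-11.6,-1.6,0,1],[-6,-17.4,-2.4,0,1],[-8,-23.2,-3.2,0,1],[-10,-29,-4,0,1]])

```text
t: 6.35
ee_pos: [0.1422, 0.2253, 1.0024]
tool_rot: [0.042, 0.17, 0.905, 0.387]
ft_force: [9.9, -104.4, -62.6]
grip_width: 0.0854
```

```bash
python3 go.py 0 -31 0
```

```text
t 6.35 w 0.0854 F [   9.9 -104.4  -62.6]
p [0.142 0.225 1.002] z [ 0.208  0.686 -0.697] lean 45.8 az 73.1 yz 0.71 q [-1.92 -0.47  0.06  1.07  0.45  1.81 -0.39]
[[-0.938, 0.276, 0.208], [0.341, 0.643, 0.686], [0.055, 0.715, -0.697]]
tool cm [-10.57 -19.93 -21.26]
```

Request:
jog_arm(moves=[[0,0,0,0,1],[0,0,0,0,1],[0,0,0,0,1],[-0.5,-1,-1,0,1],[-1.5,-3,-3,0,1]])

```text
t: 6.98
ee_pos: [0.1451, 0.1919, 1.0021]
tool_rot: [0.039, 0.171, 0.906, 0.386]
ft_force: [1.2, -0.1, -0.3]
grip_width: 0.0856
```

```bash
python3 go.py 0 -31 0
```

```text
t 6.975 w 0.0856 F [ 1.2 -0.1 -0.3]
p [0.145 0.192 1.002] z [ 0.203  0.686 -0.699] lean 45.6 az 73.5 yz 0.71 q [-1.49 -0.47  0.09  1.06  0.12  1.76 -0.13]
[[-0.939, 0.279, 0.203], [0.34, 0.644, 0.686], [0.06, 0.713, -0.699]]
tool cm [-10.53 -19.96 -21.25]
```

```bash
sed -i 's/^q0=.*/from plant import manip; q0=np.clip(manip.sense()["joint_pos"],LO,HI)/; s/range(8)/range(7)/' beam.py
sed -i 's/    for i in B\[0\]\[1\]:print(dirs\[i\].round(2))/    q=q0\n    for i in B[0][1]:\n        q=step((q,i));print(dirs[i].round(2));show(q)/' beam.py
OMP_NUM_THREADS=1 timeout 400 python3 beam.py | tail -14
```

```text
[ 0.71 -0.71  0.  ]
p [ 0.362 -0.016  1.001] z [ 0.203  0.683 -0.701] lean 45.5 az 73.4 yz 0.71 q [-1.62 -0.47  0.85  0.78 -0.06  1.99  0.45]
[ 0. -1.  0.]
p [ 0.362 -0.223  0.907] z [ 0.252  0.681 -0.687] lean 46.6 az 69.7 yz 0.73 q [-1.33 -0.47  1.36  0.89 -0.36  2.07  1.03]
[ 0. -1.  0.]
p [ 0.291 -0.289  0.853] z [ 0.304  0.635 -0.71 ] lean 44.7 az 64.4 yz 0.7 q [-1.04 -0.47  1.36  1.04 -0.36  2.07  1.27]
[ 0. -1.  0.]
p [ 0.237 -0.332  0.82 ] z [ 0.349  0.576 -0.739] lean 42.3 az 58.8 yz 0.67 q [-0.87 -0.47  1.36  1.1  -0.32  2.07  1.44]
[-0.57 -0.57  0.6 ]
p [ 0.177 -0.363  0.819] z [ 0.439  0.523 -0.731] lean 43.1 az 50.0 yz 0.67 q [-0.69 -0.47  1.36  1.12 -0.33  2.07  1.57]
[-0.57 -0.57  0.6 ]
p [ 0.136 -0.384  0.833] z [ 0.517  0.456 -0.724] lean 43.6 az 41.4 yz 0.65 q [-0.59 -0.47  1.36  1.08 -0.34  2.07  1.63]
[-0.57 -0.57  0.6 ]
p [ 0.102 -0.4    0.854] z [ 0.586  0.381 -0.715] lean 44.4 az 33.0 yz 0.64 q [-0.51 -0.47  1.36  1.03 -0.35  2.07  1.66]
```

Request:
jog_arm(moves=[[-4,-1.2,-1.5,0,1],[-9.5,-2.8,-3.6,0,1],[-15,-4.4,-5.7,0,1],[-20.5,-6,-7.8,0,1],[-26,-7.6,-9.8,0,1]])

```text
t: 7.6
ee_pos: [0.3494, -0.0166, 1.0006]
tool_rot: [0.041, 0.174, 0.905, 0.386]
ft_force: [0.2, -0.9, 0.2]
grip_width: 0.0855
```

```bash
python3 go.py 0 -31 0
```

```text
t 7.6 w 0.0855 F [ 0.2 -0.9  0.2]
p [ 0.349 -0.017  1.001] z [ 0.209  0.684 -0.699] lean 45.6 az 73.0 yz 0.71 q [-1.54 -0.46  0.84  0.8  -0.11  1.98  0.48]
[[-0.936, 0.284, 0.209], [0.348, 0.642, 0.684], [0.06, 0.713, -0.699]]
tool cm [-10.78 -19.89 -21.19]
```

Request:
jog_arm(moves=[[-2,-4,-4.2,0,1],[-4,-8,-8.4,0,1],[-6,-12,-12.6,0,1],[-8,-16,-16.8,0,1],[-10,-20,-21,0,1]])

```text
t: 8.22
ee_pos: [0.3551, -0.2081, 0.9317]
tool_rot: [0.067, 0.183, 0.897, 0.397]
ft_force: [0.8, -0.6, 0.8]
grip_width: 0.0852
```

```bash
python3 go.py 0 -31 0
```

```text
t 8.225 w 0.0852 F [ 0.8 -0.6  0.8]
p [ 0.355 -0.208  0.932] z [ 0.266  0.687 -0.676] lean 47.5 az 68.9 yz 0.74 q [-1.33 -0.47  1.3   0.84 -0.35  2.07  0.95]
[[-0.924, 0.275, 0.266], [0.381, 0.618, 0.687], [0.025, 0.736, -0.676]]
tool cm [-11.83 -19.17 -21.3 ]
```

Request:
jog_arm(moves=[[-2.4,-3.8,-4.2,0,1],[-4.8,-7.6,-8.4,0,1],[-7.2,-11.4,-12.6,0,1],[-9.6,-15.2,-17,0,1],[-12,-19,-21.3,0,1]])

```text
t: 8.85
ee_pos: [0.3144, -0.2702, 0.8833]
tool_rot: [0.086, 0.192, 0.897, 0.388]
ft_force: [0.6, -0.5, -0.2]
grip_width: 0.0851
```

```bash
python3 go.py -8 -30 0; OMP_NUM_THREADS=1 timeout 400 python3 beam.py | tail -14
```

```text
t 8.85 w 0.0851 F [ 0.6 -0.5 -0.2]
p [ 0.314 -0.27   0.883] z [ 0.304  0.664 -0.683] lean 46.9 az 65.4 yz 0.73 q [-1.14 -0.47  1.36  0.96 -0.39  2.07  1.17]
[[-0.912, 0.277, 0.304], [0.411, 0.625, 0.664], [-0.006, 0.73, -0.683]]
tool cm [ -5.04 -20.96 -22.34]
[-0.71 -0.71  0.  ]
p [ 0.177 -0.33   0.78 ] z [ 0.361  0.621 -0.695] lean 45.9 az 59.8 yz 0.72 q [-0.67 -0.47  1.36  1.25 -0.39  2.07  1.59]
[-0.71 -0.71  0.  ]
p [ 0.059 -0.348  0.707] z [ 0.4    0.553 -0.731] lean 43.1 az 54.2 yz 0.68 q [-0.35 -0.47  1.36  1.41 -0.29  2.07  1.91]
[-0.57 -0.57  0.6 ]
p [ 0.037 -0.37   0.728] z [ 0.455  0.472 -0.755] lean 41.0 az 46.0 yz 0.63 q [-0.31 -0.47  1.36  1.34 -0.27  2.07  1.93]
[-0.57 -0.57  0.6 ]
p [ 0.02  -0.391  0.756] z [ 0.507  0.385 -0.771] lean 39.5 az 37.2 yz 0.59 q [-0.28 -0.47  1.36  1.25 -0.26  2.07  1.94]
[-0.57 -0.57  0.6 ]
p [-0.001 -0.41   0.785] z [ 0.55   0.292 -0.783] lean 38.5 az 27.9 yz 0.55 q [-0.26 -0.47  1.36  1.16 -0.24  2.07  1.94]
[-0.57 -0.57  0.6 ]
p [-0.024 -0.426  0.815] z [ 0.584  0.193 -0.789] lean 37.9 az 18.3 yz 0.5 q [-0.24 -0.47  1.36  1.07 -0.22  2.07  1.95]
[-0.8  0.   0.6]
p [-0.102 -0.404  0.812] z [ 0.621  0.096 -0.778] lean 38.9 az 8.8 yz 0.45 q [-0.02 -0.47  1.35  1.09 -0.25  2.07  2.1 ]
```

Request:
jog_arm(moves=[[2.2,-4,-4.2,0,1],[4.4,-8,-8.5,0,1],[6.6,-12,-12.8,0,1],[8.8,-16,-17,0,1],[11,-20,-21.3,0,1]])

```text
t: 9.48
ee_pos: [0.2073, -0.3236, 0.8068]
tool_rot: [0.113, 0.204, 0.895, 0.38]
ft_force: [-0.4, -1.2, -0.0]
grip_width: 0.0852
```

```bash
python3 go.py -22 -22 0
```

```text
t 9.475 w 0.0852 F [-0.4 -1.2 -0. ]
p [ 0.207 -0.324  0.807] z [ 0.357  0.635 -0.685] lean 46.7 az 60.6 yz 0.73 q [-0.76 -0.47  1.36  1.19 -0.4   2.07  1.49]
[[-0.891, 0.28, 0.357], [0.451, 0.627, 0.635], [-0.046, 0.727, -0.685]]
tool cm [  9.68 -19.96 -21.81]
```

Request:
jog_arm(moves=[[2,-4,-4.4,0,1],[4,-8,-8.8,0,1],[6,-12,-13.2,0,1],[8,-16,-17.6,0,1],[10,-20,-22,0,1]])

```text
t: 10.1
ee_pos: [0.1178, -0.3435, 0.7456]
tool_rot: [0.132, 0.215, 0.897, 0.363]
ft_force: [-0.7, -0.8, 0.4]
grip_width: 0.0851
```

```bash
python3 go.py -18 -18 18.6
```

```text
t 10.1 w 0.0851 F [-0.7 -0.8  0.4]
p [ 0.118 -0.343  0.746] z [ 0.393  0.594 -0.701] lean 45.5 az 56.5 yz 0.71 q [-0.5  -0.47  1.36  1.33 -0.36  2.07  1.74]
[[-0.873, 0.29, 0.393], [0.482, 0.644, 0.594], [-0.081, 0.708, -0.701]]
tool cm [  5.53  -3.63 -30.83]
```

Request:
jog_arm(moves=[[1.1,-0.7,-6.1,0,1],[2.2,-1.4,-12.2,0,1],[3.3,-2.1,-18.3,0,1],[4.4,-2.8,-24.4,0,1],[5.5,-3.6,-30.6,0,1]])

```text
t: 10.72
ee_pos: [0.1064, -0.3567, 0.7613]
tool_rot: [0.157, 0.227, 0.896, 0.347]
ft_force: [-0.8, 0.4, 0.3]
grip_width: 0.0856
```

```bash
python3 go.py -18 -18 18.6
```

```text
t 10.725 w 0.0856 F [-0.8  0.4  0.3]
p [ 0.106 -0.357  0.761] z [ 0.439  0.551 -0.709] lean 44.8 az 51.5 yz 0.69 q [-0.47 -0.47  1.36  1.29 -0.35  2.07  1.75]
[[-0.848, 0.297, 0.439], [0.516, 0.656, 0.551], [-0.124, 0.694, -0.709]]
tool cm [  3.67  -4.25 -31.02]
```

```bash
cat > t1.py <<'E'
from sim import *
from plant import manip
q00=np.clip(manip.sense()["joint_pos"],LO,HI)
for name,ds in {'A':[(0,-1,0)]*5,'B':[(0,-1,0)]*2+[(0,-.6,.8)]*3,'C':[(-.57,-.57,.6)]*5,'D':[(.6,-.8,0),(0,-1,0),(0,-1,0),(-.5,-.8,.3),(-.5,-.8,.3)],'E':[(-1,0,0)]*2+[(-.5,-.6,.6)]*3}.items():
    q=q00;print(name)
    for d in ds:
        r=fk(q,K)[1];t=np.round(r.inv().apply(np.array(d)*6.2),1)
        q=call(q,[[*(t*k),0] for k in range(1,6)],1.0);show(q)
E
python3 t1.py
```

```text
A
p [ 0.124 -0.38   0.762] z [ 0.458  0.478 -0.749] lean 41.5 az 46.2 yz 0.64 q [-0.51 -0.47  1.36  1.25 -0.29  2.02  1.75]
p [ 0.134 -0.406  0.759] z [ 0.475  0.402 -0.783] lean 38.5 az 40.2 yz 0.59 q [-0.53 -0.47  1.36  1.23 -0.23  1.97  1.75]
p [ 0.144 -0.433  0.754] z [ 0.49   0.319 -0.811] lean 35.8 az 33.1 yz 0.53 q [-0.54 -0.47  1.36  1.22 -0.16  1.91  1.76]
p [ 0.152 -0.462  0.75 ] z [ 0.502  0.233 -0.833] lean 33.6 az 24.9 yz 0.47 q [-0.55 -0.47  1.36  1.21 -0.1   1.84  1.77]
p [ 0.159 -0.492  0.742] z [ 0.51   0.142 -0.848] lean 32.0 az 15.6 yz 0.41 q [-0.56 -0.47  1.36  1.22 -0.04  1.76  1.78]
B
p [ 0.124 -0.38   0.762] z [ 0.458  0.478 -0.749] lean 41.5 az 46.2 yz 0.64 q [-0.51 -0.47  1.36  1.25 -0.29  2.02  1.75]
p [ 0.134 -0.406  0.759] z [ 0.475  0.402 -0.783] lean 38.5 az 40.2 yz 0.59 q [-0.53 -0.47  1.36  1.23 -0.23  1.97  1.75]
p [ 0.182 -0.416  0.877] z [ 0.531  0.339 -0.777] lean 39.1 az 32.5 yz 0.57 q [-0.78 -0.47  1.36  0.89 -0.19  2.07  1.5 ]
p [ 0.225 -0.426  0.938] z [ 0.604  0.276 -0.748] lean 41.6 az 24.5 yz 0.57 q [-0.96 -0.47  1.36  0.69 -0.11  2.07  1.38
[... 1258 characters left out ...]
9  0.173 -0.824] lean 34.5 az 17.8 yz 0.46 q [-0.42 -0.47  1.36  0.98 -0.13  2.07  1.83]
E
p [-0.078 -0.308  0.635] z [ 0.46   0.495 -0.737] lean 42.5 az 47.1 yz 0.66 q [ 0.03 -0.47  1.36  1.58 -0.19  2.07  2.27]
p [-0.22  -0.215  0.565] z [ 0.434  0.435 -0.789] lean 37.9 az 45.1 yz 0.59 q [ 0.41 -0.47  1.36  1.71  0.04  2.07  2.68]
p [-0.197 -0.293  0.617] z [ 0.419  0.348 -0.839] lean 33.0 az 39.7 yz 0.51 q [ 0.25 -0.47  1.36  1.54  0.    2.07  2.53]
p [-0.18  -0.351  0.667] z [ 0.41   0.253 -0.876] lean 28.8 az 31.7 yz 0.43 q [ 0.13 -0.47  1.36  1.39 -0.    2.07  2.43]
p [-0.173 -0.395  0.713] z [ 0.401  0.151 -0.904] lean 25.4 az 20.6 yz 0.35 q [ 0.04 -0.47  1.36  1.25  0.02  2.07  2.36]
```

Request:
jog_arm(moves=[[-0.7,-1.6,-6,0,1],[-1.4,-3.2,-12,0,1],[-2,-4.8,-17.6,0,1],[-2.7,-6.5,-23.4,0,1],[-3.4,-8.1,-29.2,0,1]])

```text
t: 11.35
ee_pos: [0.1056, -0.371, 0.784]
tool_rot: [0.179, 0.238, 0.896, 0.33]
ft_force: [0.2, 0.4, -1.1]
grip_width: 0.0852
```

```bash
python3 go.py -12.4 -23.2 15.5
```

```text
t 11.35 w 0.0852 F [ 0.2  0.4 -1.1]
p [ 0.106 -0.371  0.784] z [ 0.477  0.506 -0.719] lean 44.0 az 46.7 yz 0.68 q [-0.48 -0.47  1.36  1.22 -0.35  2.07  1.73]
[[-0.823, 0.309, 0.477], [0.545, 0.669, 0.506], [-0.163, 0.676, -0.719]]
tool cm [ -4.96  -8.88 -28.79]
```

Request:
jog_arm(moves=[[-1,-1.8,-5.8,0,1],[-2,-3.6,-11.6,0,1],[-3,-5.4,-17.3,0,1],[-4,-7.1,-23,0,1],[-5,-8.9,-28.8,0,1]])

```text
t: 11.98
ee_pos: [0.1028, -0.3843, 0.8059]
tool_rot: [0.2, 0.249, 0.895, 0.312]
ft_force: [0.9, -0.1, 0.2]
grip_width: 0.0854
```

Request:
jog_arm(moves=[[-1.2,-1.8,-5.7,0,1],[-2.4,-3.7,-11.4,0,1],[-3.6,-5.6,-17,0,1],[-4.8,-7.5,-22.7,0,1],[-6,-9.4,-28.4,0,1]])

```text
t: 12.6
ee_pos: [0.0976, -0.3965, 0.8267]
tool_rot: [0.221, 0.26, 0.893, 0.294]
ft_force: [0.3, -0.1, 1.1]
grip_width: 0.0852
```

```bash
python3 go.py -12.4 -23.2 15.5;python3 go.py -12.4 -26 10
```

```text
t 12.6 w 0.0852 F [ 0.3 -0.1  1.1]
p [ 0.098 -0.396  0.827] z [ 0.547  0.41  -0.73 ] lean 43.1 az 36.8 yz 0.64 q [-0.49 -0.47  1.36  1.09 -0.33  2.07  1.69]
[[-0.767, 0.335, 0.547], [0.594, 0.692, 0.409], [-0.241, 0.639, -0.73]]
tool cm [ -8.02 -10.31 -27.6 ]
t 12.6 w 0.0852 F [ 0.3 -0.1  1.1]
p [ 0.098 -0.396  0.827] z [ 0.547  0.41  -0.73 ] lean 43.1 az 36.8 yz 0.64 q [-0.49 -0.47  1.36  1.09 -0.33  2.07  1.69]
[[-0.767, 0.335, 0.547], [0.594, 0.692, 0.409], [-0.241, 0.639, -0.73]]
tool cm [ -8.36 -15.76 -24.73]
```

Request:
jog_arm(moves=[[-1.6,-2,-5.6,0,1],[-3.2,-4.1,-11.1,0,1],[-4.8,-6.2,-16.6,0,1],[-6.4,-8.2,-22.1,0,1],[-8,-10.3,-27.6,0,1]])

```text
t: 13.22
ee_pos: [0.0925, -0.4081, 0.8474]
tool_rot: [0.241, 0.271, 0.89, 0.275]
ft_force: [0.1, -0.7, 0.2]
grip_width: 0.0854
```

Request:
jog_arm(moves=[[-1.8,-2.1,-5.4,0,1],[-3.6,-4.3,-10.8,0,1],[-5.4,-6.5,-16.2,0,1],[-7.2,-8.7,-21.6,0,1],[-9,-10.8,-27,0,1]])

```text
t: 13.85
ee_pos: [0.0855, -0.4188, 0.8668]
tool_rot: [0.261, 0.281, 0.887, 0.257]
ft_force: [-0.4, 0.4, 0.7]
grip_width: 0.0852
```

Request:
jog_arm(moves=[[-2,-2.2,-5.3,0,1],[-4,-4.5,-10.6,0,1],[-6,-6.8,-15.9,0,1],[-8,-9,-21.2,0,1],[-10,-11.3,-26.4,0,1]])

```text
t: 14.48
ee_pos: [0.0772, -0.4286, 0.8854]
tool_rot: [0.28, 0.29, 0.883, 0.239]
ft_force: [-0.1, 0.4, 0.8]
grip_width: 0.0855
```

```bash
python3 go.py -12.4 -23.2 15.5;python3 go.py -6 -26 15|tail -1
```

```text
t 14.475 w 0.0855 F [-0.1  0.4  0.8]
p [ 0.077 -0.429  0.885] z [ 0.633  0.259 -0.729] lean 43.2 az 22.3 yz 0.58 q [-0.51 -0.47  1.36  0.91 -0.29  2.07  1.65]
[[-0.675, 0.38, 0.633], [0.647, 0.717, 0.259], [-0.355, 0.584, -0.729]]
tool cm [-12.15 -12.29 -25.17]
tool cm [-18.1  -12.16 -21.48]
```

Request:
jog_arm(moves=[[-2.4,-2.4,-5,0,1],[-4.8,-4.9,-10,0,1],[-7.2,-7.4,-15,0,1],[-9.6,-9.9,-20,0,1],[-12.2,-12.3,-25.2,0,1]])

```text
t: 15.1
ee_pos: [0.0712, -0.4386, 0.9043]
tool_rot: [0.297, 0.3, 0.879, 0.22]
ft_force: [-1.0, 0.1, -0.3]
grip_width: 0.0854
```

Request:
jog_arm(moves=[[-2.6,-2.5,-4.9,0,1],[-5.2,-5,-9.8,0,1],[-7.8,-7.5,-14.7,0,1],[-10.4,-10,-19.6,0,1],[-13,-12.6,-24.4,0,1]])

```text
t: 15.72
ee_pos: [0.0647, -0.448, 0.9226]
tool_rot: [0.315, 0.309, 0.875, 0.201]
ft_force: [-0.7, 0.2, 0.9]
grip_width: 0.0852
```

Request:
jog_arm(moves=[[-2.8,-2.6,-4.8,0,1],[-5.6,-5.1,-9.5,0,1],[-8.4,-7.7,-14.2,0,1],[-11.2,-10.2,-19,0,1],[-14,-12.8,-23.7,0,1]])

```text
t: 16.35
ee_pos: [0.0582, -0.4574, 0.9405]
tool_rot: [0.332, 0.318, 0.869, 0.183]
ft_force: [-0.4, -0.3, -1.0]
grip_width: 0.0856
```

```bash
python3 go.py -12.4 -23.2 15.5;python3 go.py 20 10 -20|tail -1
```

```text
t 16.35 w 0.0856 F [-0.4 -0.3 -1. ]
p [ 0.058 -0.457  0.94 ] z [ 0.693  0.107 -0.713] lean 44.5 az 8.7 yz 0.53 q [-0.56 -0.47  1.36  0.73 -0.22  2.07  1.61]
[[-0.578, 0.431, 0.693], [0.674, 0.731, 0.107], [-0.461, 0.528, -0.713]]
tool cm [-15.61 -14.13 -22.12]
tool cm [ 4.4   5.37 29.19]
```

Request:
jog_arm(moves=[[-3,-2.9,-4.4,0,1],[-6,-5.8,-8.8,0,1],[-9,-8.7,-13.2,0,1],[-12,-11.6,-17.6,0,1],[-15.5,-14.5,-22,0,1]])

```text
t: 16.98
ee_pos: [0.0511, -0.467, 0.9561]
tool_rot: [0.347, 0.326, 0.864, 0.163]
ft_force: [-0.8, -0.5, 0.7]
grip_width: 0.0853
```

```bash
cat > plan.py <<'E'
from sim import *
from plant import manip
q=np.clip(manip.sense()["joint_pos"],LO,HI);show(q)
P,r=fk(q,K);m=r.as_matrix();psi=np.degrees(np.arctan2(-m[2,1],-m[2,0])) 
psi=np.degrees(np.arctan(m[2,1]/m[2,0]))
for ps in (psi,psi+180,psi-180):
    r2=r*R.from_euler('z',ps,degrees=True);print('turn',ps,'y',r2.as_matrix()[:,1].round(3))
    for nm,tp in(('bar',[.5,-.157,.11]),('hookhigh',[.6,.04,.28]),('seat',[.66,.04,.19])):
        best=None
        for k in range(12):
            q0=np.random.default_rng(k).uniform(LO,HI)
            f=lambda x:(lambda P,rr:np.r_[P-tp,.3*(r2.inv()*rr).as_rotvec(),.003*(x-q)])(*fk(x,K))
            s=least_squares(f,q0 if k else np.clip(q,LO+1e-6,HI-1e-6),bounds=(LO,HI))
            if best is None or s.cost<best.cost:best=s
        print(nm,best.cost.round(5),best.x.round(2))
E
python3 plan.py; python3 go.py 0 0 0 | tail -2
```

```text
p [ 0.054 -0.466  0.958] z [ 0.707  0.053 -0.705] lean 45.1 az 4.3 yz 0.51 q [-0.58 -0.47  1.36  0.67 -0.18  2.07  1.6 ]
turn -45.53915569251092 y [-0.075  0.997 -0.   ]
bar 0.00045 [ 1.32  0.94 -1.27  2.51  2.4   0.66 -0.13]
hookhigh 0.0001 [ 0.64  0.3  -0.98  2.36  2.1   0.4  -0.55]
seat 0.0001 [ 0.64  0.68 -1.11  2.32  2.18  0.75 -0.47]
turn 134.46084430748908 y [ 0.075 -0.997 -0.   ]
bar 0.00045 [ 1.32  0.94 -1.27  2.51  2.4   0.66  3.01]
hookhigh 8e-05 [-0.    0.19 -0.21  2.39  2.62  0.25  2.01]
seat 8e-05 [ 0.11  0.45 -0.34  2.34  2.7   0.47  1.98]
turn -225.53915569251092 y [ 0.075 -0.997  0.   ]
bar 0.00045 [ 1.32  0.94 -1.27  2.51  2.4   0.66  3.01]
hookhigh 8e-05 [-0.    0.19 -0.21  2.39  2.62  0.25  2.01]
seat 8e-05 [ 0.11  0.45 -0.34  2.34  2.7   0.47  1.98]
[[-0.546, 0.451, 0.706], [0.677, 0.734, 0.055], [-0.493, 0.508, -0.706]]
tool cm [0. 0. 0.]
```

```bash
cat > reach.py <<'E'
from sim import *
def ik(tp,rt,seed=None,n=30,wr=1e-4):
    best=None
    for k in range(n):
        q0=np.random.default_rng(k).uniform(LO,HI) if (k or seed is None) else np.clip(seed,LO+1e-6,HI-1e-6)
        f=lambda x:(lambda P,rr:np.r_[P-tp,.5*(rt.inv()*rr).as_rotvec(),wr*(x-(seed if seed is not None else 0))])(*fk(x,K))
        s=least_squares(f,q0,bounds=(LO,HI),max_nfev=60)
        if best is None or s.cost<best.cost:best=s
    P,rr=fk(best.x,K);return best.x,np.linalg.norm(P-tp),np.degrees((rt.inv()*rr).magnitude())
def rot(le,az,half=0):
    a,l=np.radians([az,le]);z=np.array([np.sin(l)*np.cos(a),np.sin(l)*np.sin(a),-np.cos(l)])
    y=np.array([-np.sin(a),np.cos(a),0])*(-1 if half else 1);return R.from_matrix(np.c_[np.cross(y,z),y,z])
if __name__=='__main__':
    g=np.array([.5085,-.157,.119])
    for half in(0,1):
      for le,az in((45,4),(40,4),(35,4),(30,4),(45,-10),(40,-17)):
        r=rot(le,az,half);q,e,o=ik(g+r.apply([0,0,.019]),r);print(half,le,az,q.round(2),e.round(4),o.round(2))
E
python3 reach.py
```

```text
0 45 4 [ 1.27  0.98 -1.27  2.51  2.44  0.76 -0.17] 0.0144 0.97
0 40 4 [ 1.23  0.93 -1.26  2.51  2.32  0.74 -0.15] 0.0 0.0
0 35 4 [ 1.16  0.79 -1.14  2.47  2.25  0.58 -0.16] 0.0 0.0
0 30 4 [ 1.07  0.69 -1.02  2.42  2.11  0.44 -0.08] 0.0 0.0
0 45 -10 [ 1.12  0.95 -1.27  2.51  2.31  1.   -0.39] 0.0312 2.01
0 40 -17 [ 1.03  0.91 -1.27  2.51  2.14  1.06 -0.49] 0.0154 1.04
1 45 4 [ 1.27  0.98 -1.27  2.51  2.44  0.76  2.97] 0.0144 0.97
1 40 4 [ 1.23  0.92 -1.26  2.51  2.33  0.74  2.99] 0.0 0.0
1 35 4 [ 0.77  0.56 -0.55  2.48  3.06  0.4   2.1 ] 0.0 0.0
1 30 4 [ 0.74  0.53 -0.54  2.43  2.88  0.26  2.25] 0.0 0.0
1 45 -10 [ 1.12  0.95 -1.27  2.51  2.31  1.    2.75] 0.0312 2.01
1 40 -17 [ 1.03  0.91 -1.27  2.51  2.14  1.06  2.65] 0.0154 1.04
```

```bash
cat > nav.py <<'E'
from reach import *
from plant import manip
def navcall(q,tp,turn,step=.055,ts=10.):
    P,r=fk(q,K); t=r.inv().apply(np.array(tp)-P)*100; n=max(np.linalg.norm(t)/step/100,1e-9)
    rows=[[*np.round(t*min(1,k/n),1),round(float(np.clip(turn,-ts*k,ts*k)),1)] for k in range(1,6)]
    return rows
if __name__=='__main__':
    import sys
    q0=np.clip(manip.sense()["joint_pos"],LO,HI)
    for turn in(-45.5,134.5):
        q=q0.copy();left=turn;print('TURN',turn)
        z=fk(q,K)[1].as_matrix()[:,2]
        for tp in([.2,-.42,.8],[.3,-.35,.55],[.42,-.16,.3],[.42,-.16,.3],[.42,-.16,.21],[.42,-.16,.21]):
          for _ in range(1 if tp!=[.42,-.16,.3] else 1):
            rows=navcall(q,tp,left);left-=rows[-1][3];q=call(q,rows,1.0);print(rows[-1],end=' ');show(q)
E
python3 nav.py
```

```text
TURN -45.5
[np.float64(3.0), np.float64(2.0), np.float64(21.7), -45.5] p [ 0.2   -0.419  0.8  ] z [ 0.707  0.053 -0.705] lean 45.1 az 4.3 yz 0.0 q [-0.22 -0.47  1.01  1.37 -0.21  1.52  2.45]
[np.float64(10.2), np.float64(6.1), np.float64(24.8), 0.0] p [ 0.299 -0.351  0.553] z [ 0.707  0.053 -0.705] lean 45.1 az 4.3 yz 0.0 q [-0.12 -0.46  0.92  1.99 -0.29  0.94  2.6 ]
[np.float64(6.8), np.float64(14.7), np.float64(22.2), 0.0] p [ 0.397 -0.196  0.349] z [ 0.707  0.053 -0.706] lean 45.1 az 4.3 yz 0.0 q [-0.5  -0.38  0.95  2.49 -0.51  0.23  2.63]
[np.float64(1.6), np.float64(3.4), np.float64(5.3), 0.0] p [ 0.436 -0.175  0.322] z [ 0.7    0.058 -0.712] lean 44.6 az 4.7 yz 0.0 q [-0.8  -0.34  1.15  2.51 -0.62  0.09  2.68]
[np.float64(8.9), np.float64(1.6), np.float64(7.0), 0.0] p [ 0.438 -0.188  0.298] z [ 0.682  0.069 -0.728] lean 43.3 az 5.8 yz 0.01 q [-0.96 -0.35  1.36  2.51 -0.84  0.08  2.97]
[np.float64(7.2), np.float64(2.8), np.float64(5.3), 0.0] p [ 0.432 -0.188  0.289] z [ 0.664  0.082 -0.743] lean 42.0 az 7.0 yz 0.02 q [-1.   -0.4   1.36  2.51  0.13  0.08  2.01]
TURN 134.5
[np.flo
[... 374 characters left out ...]
oat64(-16.0), np.float64(22.2), 34.5] p [ 0.397 -0.196  0.349] z [ 0.707  0.053 -0.706] lean 45.1 az 4.3 yz -0.0 q [ 0.21 -0.14  0.48  2.48 -1.22  0.49  0.24]
[np.float64(-1.7), np.float64(-3.4), np.float64(5.3), 0.0] p [ 0.417 -0.166  0.317] z [ 0.701  0.057 -0.711] lean 44.7 az 4.6 yz -0.0 q [ 0.96 -0.04 -0.33  2.51 -1.53  0.49  0.49]
[np.float64(-7.3), np.float64(-0.6), np.float64(7.8), 0.0] p [ 0.406 -0.194  0.275] z [ 0.678  0.079 -0.731] lean 43.1 az 6.6 yz -0.02 q [ 1.87  0.22 -1.27  2.5  -1.53  0.3   0.62]
[np.float64(-3.2), np.float64(-3.1), np.float64(5.9), 0.0] p [ 0.412 -0.189  0.261] z [ 0.659  0.096 -0.746] lean 41.8 az 8.3 yz -0.03 q [ 1.8   0.27 -1.27  2.5  -1.53  0.22  0.61]
```

```bash
cat > beam2.py <<'E'
from nav import *
from multiprocessing import Pool
g=np.array([.522,-.156,.22])
def zerr(q):
    z=fk(q,K)[1].as_matrix()[:,2];t=rot(42,5).as_matrix()[:,2];return np.degrees(np.arccos(np.clip(z@t,-1,1)))
dirs=[np.array(d,float)/np.linalg.norm(d) for d in [(1,0,0),(1,0,1),(1,0,-1),(0,1,0),(0,-1,0),(0,0,1),(0,0,-1),(1,1,0),(1,-1,0),(0,1,-1),(0,-1,-1),(1,1,-1),(1,-1,-1),(-1,0,0),(-1,0,-1),(0,1,1),(1,1,1)]]+[np.zeros(3)]
def step(a):
    q,i,tu=a;P,r=fk(q,K)
    return call(np.clip(q,LO,HI),navcall(q,P+dirs[i]*.27,tu),1.0)
if __name__=='__main__':
    q0=np.clip(manip.sense()["joint_pos"],LO,HI);T=[]
    for half in(0,1):
        for le in(38,41):
            r=rot(le,5,half)
            for sd in (1,2,3):
                rng=np.random.default_rng(sd)
                q,e,o=ik(g,r,seed=rng.uniform(LO,HI),n=8,wr=1e-3)
                if e<.004 and o<1.5:T.append(q)
    T=np.array(T);print(T.round(2))
    cost=lambda q:np.min(np.linalg.norm((T-q)*[1,1,.7,1,1,1,.5],axis=1))+max(0,zerr(q)-6)*.05
    B=[(q0,[])];best=(99,)
    with Pool(4) as pool:
        for d in range(9):
            jobs=[(q,i,tu,h) for q,h in B for i in range(len(dirs)) for tu in(0,-45,45)]
            Q=pool.map(step,[j[:3] for j in jobs],chunksize=8)
            N=[(q,j[3]+[(j[1],j[2])]) for q,j in zip(Q,jobs) if fk(q,K)[0][2]>.2 and fk(q,K)[0][0]<.62]
            N.sort(key=lambda n:cost(n[0]));B=[]
            for n in N:
                if all(np.linalg.norm(n[0]-b[0])>.25 for b in B):B.append(n)
                if len(B)>=7:break
            print(d,round(cost(B[0][0]),2),round(zerr(B[0][0]),1),B[0][1],flush=True);show(B[0][0])
            if cost(B[0][0])<best[0]:best=(cost(B[0][0]),B[0][1])
    q=q0
    for i,tu in best[1]:
        q=step((q,i,tu));print(dirs[i].round(2),tu);show(q)
E
time OMP_NUM_THREADS=1 timeout 560 python3 beam2.py
```

```text
[[ 1.35  0.52 -1.27  2.4   1.92  0.28  0.1 ]
 [ 0.77  0.28 -0.46  2.42  3.98  0.2  -2.  ]
 [ 1.34  0.5  -1.25  2.4   1.95  0.26  0.07]
 [ 1.36  0.53 -1.27  2.43  2.21  0.3  -0.16]
 [ 0.62  0.27 -0.27  2.46  3.94  0.33 -1.95]
 [ 1.36  0.53 -1.27  2.43  2.21  0.3  -0.16]
 [ 1.3   0.46 -1.18  2.4   2.07  0.21  3.09]
 [-0.53  0.64  1.36  2.46  4.52  1.03  0.6 ]
 [-0.39  0.41  1.01  2.46  4.46  0.7   0.66]
 [ 1.36  0.53 -1.27  2.43  2.21  0.3   2.98]
 [-0.5   0.67  1.36  2.5   4.45  1.11  0.68]
 [-0.29  0.39  0.9   2.49  4.33  0.71  0.8 ]]
0 3.43 3.2 [(11, 45)]
p [ 0.21  -0.311  0.803] z [ 0.707  0.053 -0.705] lean 45.1 az 4.3 yz 0.71 q [ 0.25 -0.41  0.66  1.5  -0.39  1.51  0.92]
1 3.03 3.2 [(11, 45), (11, 0)]
p [ 0.365 -0.155  0.647] z [ 0.707  0.053 -0.705] lean 45.1 az 4.3 yz 0.71 q [ 0.35 -0.45  0.17  1.96 -0.41  0.99  0.7 ]
2 2.59 3.2 [(11, 45), (11, 45), (7, -45)]
p [0.555 0.036 0.647] z [ 0.707  0.053 -0.705] lean 45.1 az 4.3 yz 0.71 q [ 0.47 -0.24 -0.47  1.83 -0.2   0.74  0.12]
3 1.55 3.1 [(11, 45), (11, -45), (7, 0), (9, -45)]
p [0.551 0.223 0.461] z [ 0.706  0.055 -0.706] lean 4
[... 1400 characters left out ...]
47] z [ 0.707  0.053 -0.705] lean 45.1 az 4.3 yz 0.71 q [ 0.47 -0.24 -0.47  1.83 -0.2   0.74  0.12]
[ 0.    0.71 -0.71] -45
p [0.549 0.221 0.463] z [ 0.706  0.056 -0.706] lean 45.1 az 4.5 yz 0.51 q [ 0.7  -0.08 -1.27  2.09  0.68  0.46 -0.27]
[ 0.   -0.71 -0.71] -45
p [0.56  0.041 0.29 ] z [ 0.694  0.047 -0.719] lean 44.0 az 3.9 yz 0.0 q [ 0.88  0.29 -1.27  2.41  1.92  0.44 -0.41]
[ 0. -1.  0.] -45
p [ 0.56  -0.221  0.275] z [ 0.7    0.042 -0.713] lean 44.5 az 3.4 yz -0.5 q [ 1.42  0.44 -1.16  2.3   2.38  0.08  0.51]
[0. 0. 0.] 45
p [ 0.56  -0.221  0.275] z [ 0.7    0.042 -0.713] lean 44.5 az 3.4 yz -0.0 q [ 1.47  0.49 -1.25  2.29  2.    0.13  0.11]
real	2m59.700s
user	10m45.023s
sys	0m0.332s
```

Request:
jog_arm(moves=[[1.8,2,4.2,0,1],[3.8,4.2,9,0,1],[5.8,6.3,13.7,0,1],[7.8,8.4,18.3,0,1],[9.7,10.6,22.9,0,1]])

```text
t: 17.6
ee_pos: [0.2088, -0.31, 0.7986]
tool_rot: [0.346, 0.327, 0.864, 0.163]
ft_force: [-0.3, -0.1, 0.3]
grip_width: 0.0852
```

Request:
jog_arm(moves=[[1.9,2.1,4.6,0,1],[3.8,4.2,9.2,0,1],[5.8,6.3,13.7,0,1],[7.8,8.4,18.3,0,1],[9.7,10.6,22.9,0,1]])

```text
t: 18.23
ee_pos: [0.365, -0.1537, 0.643]
tool_rot: [0.347, 0.327, 0.864, 0.163]
ft_force: [-0.2, 0.2, -1.0]
grip_width: 0.0852
```

Request:
jog_arm(moves=[[0.5,4.5,2.9,0,1],[1,9,5.8,0,1],[1.5,13.5,8.7,0,1],[2,18,11.6,0,1],[2.5,22.6,14.5,0,1]])

```text
t: 18.85
ee_pos: [0.5557, 0.0376, 0.6441]
tool_rot: [0.346, 0.326, 0.864, 0.163]
ft_force: [0.1, -0.1, -0.3]
grip_width: 0.0854
```

```bash
python3 go.py 0 19.1 -19.1; python3 - <<'E'
from h import *
np.set_printoptions(precision=3,suppress=True)
for n in('scene','side'):
    z=np.load(n+'0.npz');P=pts(n,z['d'])
    Q=P[(z['d']>0)&(P[...,2]>.02)&(P[...,2]<.115)&(P[...,0]>.5)&(P[...,0]<.9)&(P[...,1]>-.08)&(P[...,1]<.25)]
    for lo,hi in((.02,.06),(.06,.09),(.09,.115)):
        q=Q[(Q[:,2]>lo)&(Q[:,2]<hi)&(Q[:,0]<.68)]
        if len(q):print(n,lo,len(q),np.percentile(q,[3,50,97],axis=0).tolist())
E
```

```text
t 18.85 w 0.0854 F [ 0.1 -0.1 -0.3]
p [0.556 0.038 0.644] z [ 0.705  0.056 -0.707] lean 45.0 az 4.6 yz 0.51 q [ 0.58 -0.25 -0.55  1.84 -0.27  0.75  0.96]
[[-0.547, 0.451, 0.705], [0.677, 0.734, 0.056], [-0.492, 0.508, -0.707]]
tool cm [22.33  4.3  14.57]
scene 0.02 249 [[0.5088934896522833, 0.12537693698832963, 0.02077551097835259], [0.543320311611203, 0.14790302036896352, 0.04133377763974097], [0.551359793128092, 0.19271111217604736, 0.058914158695454244]]
scene 0.06 220 [[0.5031785183757417, 0.12539542697106218, 0.06044834767772144], [0.5415494687967629, 0.15074118678925044, 0.07508539614655876], [0.5504911363068575, 0.19595912955956346, 0.08898904200053843]]
scene 0.09 135 [[0.5021207749799401, 0.12604047735879492, 0.09039001185075432], [0.5368839930900012, 0.15634415880664027, 0.09748952242889282], [0.5506940459861954, 0.1978454635995711, 0.101758928903159]]
side 0.02 318 [[0.5012615740146872, 0.12159679017235449, 0.02095528880973165], [0.5227037919171775, 0.12773833840742152, 0.041454057461653024], [0.5469199466929948, 0.19411707419003446, 0.059319392216329626]]
side 0.06 400 [[0.5013641503897006, 0.12219106466997097, 0.06119934189575354], [0.5220528102585076, 0.13963388537100407, 0.07554336900889182], [0.5465899830510264, 0.19626279319064383, 0.08879205285855722]]
side 0.09 186 [[0.5019537259802572, 0.12264287609104545, 0.09059627469645207], [0.5262069101900723, 0.1520754670282062, 0.09615854012595182], [0.5472625558168193, 0.19725216634540058, 0.1007622048849188]]
```

Request:
jog_arm(moves=[[4.4,0.8,2.9,-9,1],[8.9,1.7,5.8,-18,1],[13.4,2.6,8.7,-27,1],[17.9,3.4,11.6,-36,1],[22.3,4.3,14.6,-45,1]])

```text
t: 19.48
ee_pos: [0.5492, 0.2028, 0.4663]
tool_rot: [0.37, 0.01, 0.929, 0.028]
ft_force: [-0.1, -2.2, 0.2]
grip_width: 0.0854
```

```bash
python3 go.py 0 -19.1 -17; python3 go.py -3 -25 0|tail -1
```

```text
t 19.475 w 0.0854 F [-0.1 -2.2  0.2]
p [0.549 0.203 0.466] z [ 0.687  0.044 -0.725] lean 43.5 az 3.7 yz 0.06 q [ 0.7  -0.1  -1.21  2.08  0.53  0.46  0.61]
[[-0.726, -0.002, 0.687], [0.039, 0.998, 0.044], [-0.686, 0.059, -0.725]]
tool cm [ 10.93 -20.07  11.48]
tool cm [  1.21 -24.95  -3.17]
```

Request:
jog_arm(moves=[[2.2,-4,2.3,-2,1],[4.4,-8,4.6,-5,1],[6.6,-12,6.9,-5,1],[8.8,-16,9.2,-5,1],[11,-20,11.5,-5,1]])

```text
t: 20.1
ee_pos: [0.553, 0.0487, 0.3373]
tool_rot: [0.372, -0.025, 0.928, 0.006]
ft_force: [1.7, 0.2, 0.3]
grip_width: 0.0862
```

```bash
python3 go.py -2 -19 -8; python3 go.py -3 -25 0|tail -1
```

```text
t 20.1 w 0.0862 F [1.7 0.2 0.3]
p [0.553 0.048 0.337] z [ 0.689  0.029 -0.724] lean 43.6 az 2.5 yz -0.01 q [ 0.87  0.09 -1.16  2.35  1.57  0.23 -0.11]
[[-0.723, -0.051, 0.689], [-0.042, 0.999, 0.03], [-0.69, -0.008, -0.724]]
tool cm [  7.77 -18.81   3.85]
tool cm [  3.22 -24.81  -2.81]
```

Request:
jog_arm(moves=[[2.5,-4,1.4,0,1],[5,-8,2.8,0,1],[7.5,-12,4.3,0,1],[10,-16,5.8,0,1],[12.5,-20.1,7.2,0,1]])

```text
t: 20.72
ee_pos: [0.5227, -0.1558, 0.2002]
tool_rot: [0.372, -0.025, 0.928, 0.007]
ft_force: [0.6, -1.2, 0.1]
grip_width: 0.0849
```

```bash
python3 go.py 0 0 0;python3 - <<'E'
from h import *
p,d=read_camera('side'); cv2.imwrite('pics/s1.png',cv2.resize(p[150:420,60:420,::-1],None,fx=2,fy=2))
s,P,r=tool();T=np.array([.522,-.156,.105]);print(P,((r.inv().apply(T-P))*100).round(2))
E
```

```text
t 20.725 w 0.0849 F [ 0.6 -1.2  0.1]
p [ 0.523 -0.156  0.2  ] z [ 0.69   0.03  -0.723] lean 43.7 az 2.5 yz -0.01 q [ 1.25  0.54 -1.14  2.49  2.59  0.41 -0.56]
[[-0.722, -0.05, 0.69], [-0.041, 0.999, 0.03], [-0.69, -0.006, -0.723]]
tool cm [0. 0. 0.]
[ 0.52027774 -0.16205674  0.19560794] [6.07 0.61 6.72]
```

View pics/s1.png

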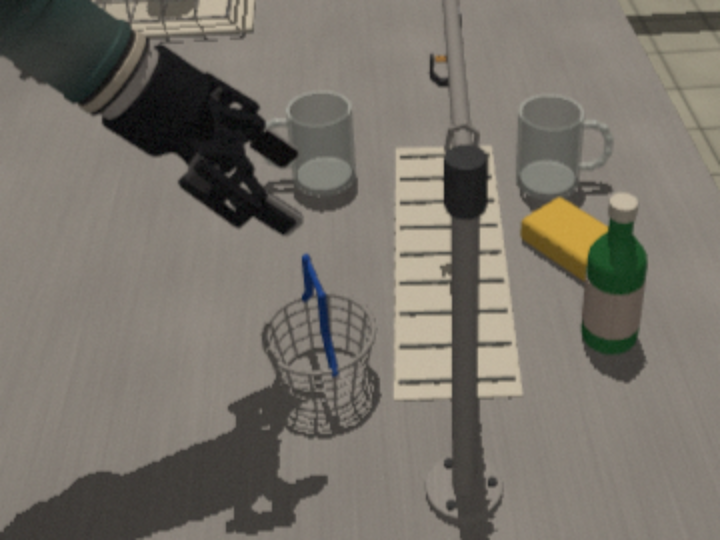

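Side crop: the open, leaning gripper is straight above the blue handle (handle top at about (310,262), fingers at (290,215)). Going down, then gripping.

Request:
jog_arm(moves=[[1.6,0,1.7,0,1],[3.2,0,3.5,0,1],[4.8,0,5.2,0,1],[6.6,0,7,0,1],[6.6,0,7,0,1]])

```text
t: 21.4
ee_pos: [0.5355, -0.1612, 0.1053]
tool_rot: [0.367, -0.025, 0.93, 0.011]
ft_force: [-0.7, 0.1, 0.3]
grip_width: 0.0856
```

```bash
python3 go.py 0 0 0;python3 - <<'E'
from h import *
s,P,r=tool();T=np.array([.523,-.156,.105]);print(P,((r.inv().apply(T-P))*100).round(2))
E
```

```text
t 21.4 w 0.0856 F [-0.7  0.1  0.3]
p [ 0.536 -0.162  0.105] z [ 0.681  0.039 -0.731] lean 43.0 az 3.2 yz 0.0 q [ 1.24  0.97 -1.26  2.51  2.4   0.79 -0.18]
[[-0.73, -0.055, 0.681], [-0.038, 0.999, 0.039], [-0.682, 0.002, -0.731]]
tool cm [0. 0. 0.]
[ 0.53553937 -0.16124109  0.10530557] [ 0.92  0.59 -0.81]
```

Request:
jog_arm(moves=[[1.5,0.6,-1.4,0,1],[3,1,-2.7,0,1],[4.4,1,-4.1,0,1],[4.4,1,-4.1,0,1],[4.4,1,-4.1,0,1]])

```text
t: 22.02
ee_pos: [0.5118, -0.1799, 0.1165]
tool_rot: [0.356, -0.031, 0.934, 0.017]
ft_force: [-0.1, -0.8, -0.6]
grip_width: 0.0856
```

```bash
python3 go.py 0 0 0;python3 - <<'E'
from h import *
s,P,r=tool();T=np.array([.5085,-.157,.119])+r.apply([0,0,.022]);print(T,((r.inv().apply(T-P))*100).round(2))
E
```

```text
t 22.025 w 0.0856 F [-0.1 -0.8 -0.6]
p [ 0.512 -0.18   0.117] z [ 0.664  0.054 -0.745] lean 41.8 az 4.7 yz 0.01 q [ 1.33  0.91 -1.27  2.51  2.37  0.66 -0.13]
[[-0.744, -0.07, 0.664], [-0.046, 0.997, 0.054], [-0.667, 0.01, -0.745]]
tool cm [0. 0. 0.]
[ 0.52311876 -0.15580605  0.10260286] [-0.03  2.31  1.92]
```

```bash
python3 - <<'E'
from h import *
np.set_printoptions(precision=4,suppress=True)
for n in('side','scene'):
    p,d=read_camera(n)
    if n=='side':cv2.imwrite('pics/s2.png',cv2.resize(p[240:400,120:320,::-1],None,fx=4,fy=3.6))
    P=pts(n,d);p=p.astype(int)
    b=(p[...,2]>p[...,0]+40)&(p[...,2]>p[...,1]+25)&(d>0)&(P[...,2]>.03)&(P[...,2]<.3);Q=P[b]
    for lo in np.arange(.05,.15,.02):
        q=Q[(Q[:,2]>lo)&(Q[:,2]<=lo+.02)]
        if len(q):print(n,lo.round(2),len(q),q.mean(0),q[:,1].min(),q[:,1].max())
E
```

```text
side 0.05 22 [ 0.5171 -0.1979  0.0656] -0.20812529950194197 -0.11540533337924956
side 0.07 61 [ 0.5125 -0.1816  0.0798] -0.19999479208289445 -0.11773488893446317
side 0.09 60 [ 0.5064 -0.1587  0.1006] -0.18533314742560952 -0.13056224308750083
side 0.11 53 [ 0.5081 -0.1656  0.1224] -0.18631078852570618 -0.130616257879933
side 0.13 64 [ 0.5063 -0.1568  0.1317] -0.1846935518312877 -0.12618249322800654
scene 0.05 3 [ 0.5207 -0.1974  0.0676] -0.19894179186505226 -0.19513925987929717
scene 0.07 15 [ 0.5115 -0.1562  0.0801] -0.1944398472218702 -0.11343884122361952
scene 0.11 16 [ 0.5088 -0.1533  0.1285] -0.17972719988014843 -0.1308363083700569
scene 0.13 21 [ 0.5111 -0.1597  0.1314] -0.18139127823692006 -0.13049873334920725
```

View pics/s2.png

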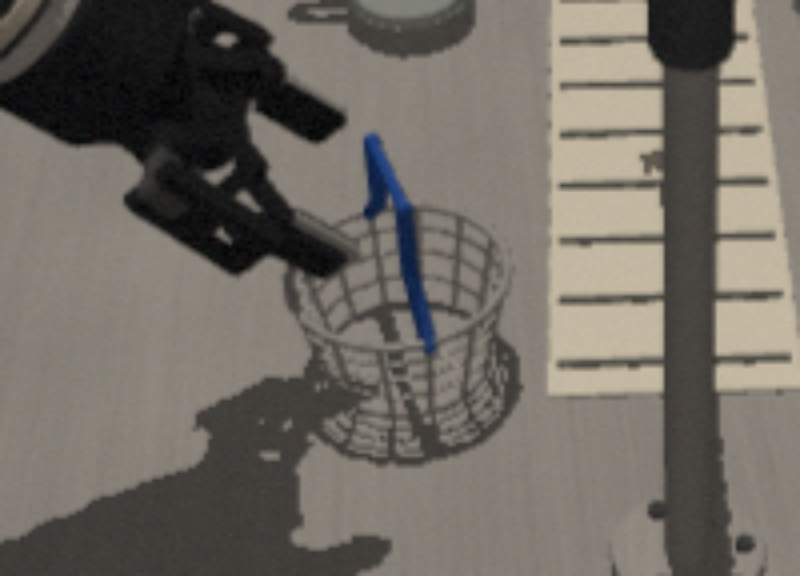

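Side crop: the basket is unmoved. The fingers are still on the robot side of the handle, about 20 mm short and shifted toward −y, so I'll correct that.

Request:
jog_arm(moves=[[0,1.2,-0.5,0,1],[0,2.4,-0.5,0,1],[0,2.5,0.5,0,1],[0,2.5,1.9,0,1],[0,2.5,1.9,0,1]])

```text
t: 22.75
ee_pos: [0.5277, -0.1548, 0.102]
tool_rot: [0.354, -0.032, 0.934, 0.021]
ft_force: [-0.3, 0.3, 0.7]
grip_width: 0.0853
```

```bash
python3 go.py 0 0 0;python3 - <<'E'
from h import *
s,P,r=tool();T=np.array([.5085,-.157,.119])+r.apply([0,0,.022]);print(T,((r.inv().apply(T-P))*100).round(2))
E
```

```text
t 22.75 w 0.0853 F [-0.3  0.3  0.7]
p [ 0.528 -0.155  0.102] z [ 0.66   0.061 -0.748] lean 41.5 az 5.3 yz 0.02 q [ 1.24  0.96 -1.27  2.51  2.37  0.75 -0.15]
[[-0.747, -0.074, 0.66], [-0.045, 0.997, 0.061], [-0.663, 0.016, -0.748]]
tool cm [0. 0. 0.]
[ 0.52303006 -0.15565828  0.10253558] [ 0.32 -0.05 -0.35]
```

Request:
jog_arm(moves=[[0,0,0,0,0.6],[0,0,0,0,0.4],[0,0,0,0,0.4],[0,0,0,0,0.4],[0,0,0,0,0.4]], grip_force=80)

```text
t: 23.38
ee_pos: [0.5273, -0.1551, 0.1037]
tool_rot: [0.355, -0.033, 0.934, 0.02]
ft_force: [-2.9, 3.5, 11.1]
grip_width: 0.054
```

```bash
python3 go.py 0 0 0; python3 go.py 0 0 19|tail -1;python3 - <<'E'
from h import *
p,d=read_camera('side'); cv2.imwrite('pics/s3.png',cv2.resize(p[240:400,120:320,::-1],None,fx=4,fy=3.6))
E
```

```text
t 23.375 w 0.054 F [-2.9  3.5 11.1]
p [ 0.528 -0.155  0.104] z [ 0.663  0.061 -0.747] lean 41.7 az 5.2 yz 0.01 q [ 1.24  0.96 -1.27  2.51  2.37  0.75 -0.15]
[[-0.745, -0.077, 0.663], [-0.048, 0.997, 0.061], [-0.665, 0.013, -0.747]]
tool cm [0. 0. 0.]
tool cm [-12.64   0.26 -14.18]
```

View pics/s3.png

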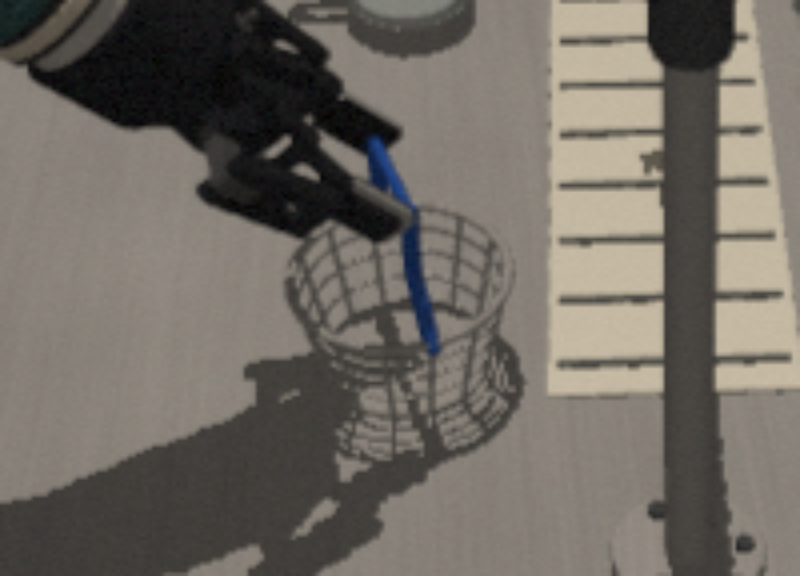

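```bash
python3 - <<'E'
from h import *
np.set_printoptions(precision=4,suppress=True)
s,p0,r=tool();print(s['t'],s['ft_force'],s['grip_width'])
for n in('side','scene'):
    p,d=read_camera(n);P=pts(n,d);p=p.astype(int)
    if n=='scene':cv2.imwrite('pics/c3.png',cv2.resize(p[150:270,130:270,::-1].astype(np.uint8),None,fx=5,fy=5))
    b=(p[...,2]>p[...,0]+40)&(p[...,2]>p[...,1]+25)&(d>0)&(P[...,2]>.03)&(P[...,2]<.3);Q=P[b]
    for lo in np.arange(.06,.15,.02):
        q=Q[(Q[:,2]>lo)&(Q[:,2]<=lo+.02)]
        if len(q):
            for nm,qq in(('near',q[q[:,1]<-.165]),('far',q[q[:,1]>-.145])):
                if len(qq):print(n,lo.round(2),nm,len(qq),qq.mean(0))
    k=(p.max(-1)<60)&(d>0)&(P[...,2]>.08)&(P[...,2]<.2)&(abs(P[...,1]+.157)<.07)&(abs(P[...,0]-.5)<.07)
    L=r.inv().apply(P[k]-p0)
    for sgn in(1,-1):
        l=L[L[:,1]*sgn>.01]
        if len(l):print(n,'finger',sgn,len(l),'z max',np.percentile(l[:,2],[50,95,99]),'y',np.percentile(l[l[:,2]>-.03][:,1],[5,50,95]) if (l[:,2]>-.03).any() else 0)
E
```

```text
23.425 [-3.2445  2.8773 10.8735] 0.05384999571376505
side 0.06 near 50 [ 0.5185 -0.1986  0.0713]
side 0.08 near 34 [ 0.5153 -0.1876  0.0889]
side 0.1 near 24 [ 0.5143 -0.1854  0.1098]
side 0.1 far 17 [ 0.501  -0.1357  0.1108]
side 0.12 near 21 [ 0.5126 -0.1732  0.1316]
side 0.12 far 27 [ 0.5012 -0.137   0.13  ]
side finger 1 549 z max [-0.0781 -0.0376 -0.0299] y [0.0211 0.028  0.0294]
side finger -1 769 z max [-0.094  -0.0422 -0.0359] y 0
scene 0.06 near 9 [ 0.5209 -0.1951  0.0717]
scene 0.06 far 4 [ 0.5013 -0.1172  0.0758]
scene 0.08 near 1 [ 0.5209 -0.1876  0.0851]
scene 0.08 far 5 [ 0.5041 -0.1244  0.0858]
scene 0.12 near 13 [ 0.5162 -0.1749  0.1303]
scene 0.12 far 7 [ 0.5051 -0.1384  0.1303]
scene finger 1 160 z max [-0.0999 -0.0783 -0.0764] y 0
scene finger -1 156 z max [-0.1032 -0.051  -0.039 ] y 0
```

View pics/c3.png

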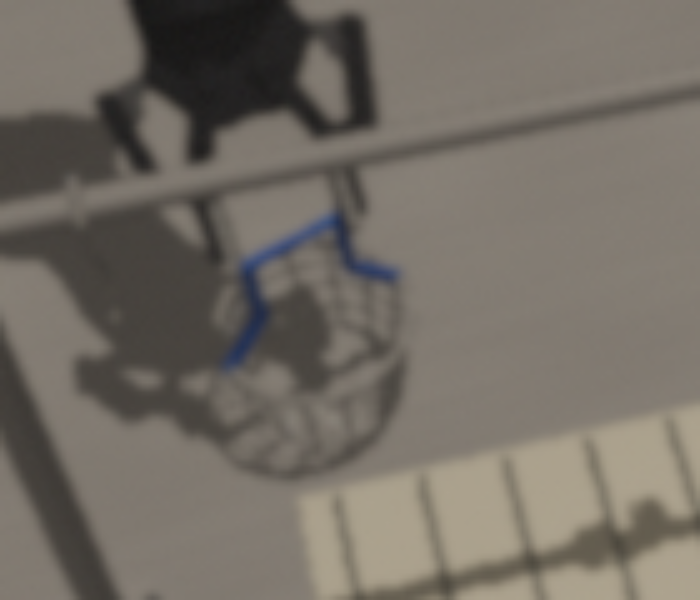

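The fingertips only just reach the legs: width is 54 mm (60 expected) and the force is wedge-like. I'll open, advance 14 mm along the fingers, and regrip.

Request:
jog_arm(moves=[[0,0,0,0,1],[0,0,0,0,1],[0,0,0,0,1],[0,0,0.8,0,1],[0,0,1.4,0,1]])

```text
t: 24.15
ee_pos: [0.537, -0.1557, 0.0914]
tool_rot: [0.354, -0.031, 0.934, 0.019]
ft_force: [0.3, 0.5, -0.0]
grip_width: 0.0857
```

Request:
jog_arm(moves=[[0,0,0,0,0.8],[0,0,0,0,0.6],[0,0,0,0,0.4],[0,0,0,0,0.4],[0,0,0,0,0.4]])

```text
t: 24.78
ee_pos: [0.5366, -0.1551, 0.0923]
tool_rot: [0.355, -0.032, 0.934, 0.02]
ft_force: [-0.7, 1.7, 5.1]
grip_width: 0.0557
```

```bash
python3 go.py 0 0 0; python3 go.py 0 0 19|tail -1;python3 - <<'E'
from h import *
p,d=read_camera('side'); cv2.imwrite('pics/s4.png',cv2.resize(p[240:400,120:320,::-1],None,fx=4,fy=3.6))
E
```

```text
t 24.775 w 0.0557 F [-0.7  1.7  5.1]
p [ 0.537 -0.155  0.092] z [ 0.661  0.059 -0.748] lean 41.6 az 5.1 yz 0.01 q [ 1.22  0.99 -1.25  2.49  2.38  0.77 -0.15]
[[-0.746, -0.073, 0.661], [-0.045, 0.997, 0.059], [-0.664, 0.014, -0.748]]
tool cm [0. 0. 0.]
tool cm [-12.62   0.27 -14.21]
```

View pics/s4.png

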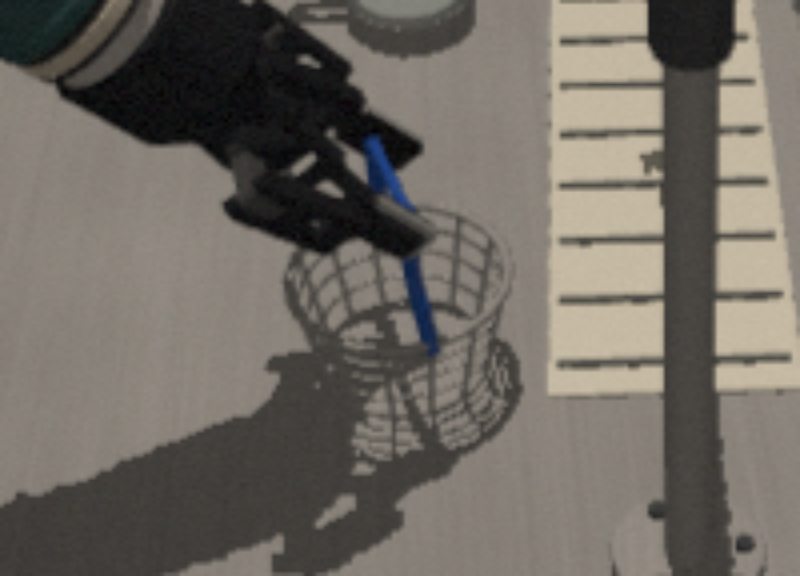

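Side crop: the near finger now overlaps the leg by about 10 mm, and the handle is between the pads. Lifting.

Request:
jog_arm(moves=[[-0.8,0,-0.9,0,0.4],[-2.4,0,-2.7,0,0.4],[-4.4,0.1,-5,0,0.4],[-6.4,0.2,-7.2,0,0.4],[-8.3,0.2,-9.4,0,0.4]])

```text
t: 25.45
ee_pos: [0.5352, -0.1562, 0.2172]
tool_rot: [0.353, -0.03, 0.935, 0.019]
ft_force: [-0.8, 0.1, -3.2]
grip_width: 0.0559
```

```bash
python3 go.py 7.8 19.5 0
```

```text
t 25.45 w 0.0559 F [-0.8  0.1 -3.2]
p [ 0.535 -0.157  0.217] z [ 0.659  0.057 -0.75 ] lean 41.4 az 4.9 yz 0.01 q [ 1.32  0.55 -1.24  2.42  2.23  0.32 -0.21]
[[-0.749, -0.069, 0.659], [-0.042, 0.997, 0.057], [-0.662, 0.015, -0.75]]
tool cm [-6.66 18.91  6.25]
```

Request:
jog_arm(moves=[[-1,3,1,0,0.4],[-2.4,7,2.2,0,0.4],[-3.8,11.2,3.6,0,0.4],[-5.2,15.4,4.9,0,0.4],[-6.4,18.9,6.1,0,0.4]])

```text
t: 26.08
ee_pos: [0.6104, 0.0401, 0.2157]
tool_rot: [0.353, -0.03, 0.935, 0.019]
ft_force: [0.8, -1.3, -2.0]
grip_width: 0.0556
```

```bash
cat > meas.py <<'E'
from h import *
np.set_printoptions(precision=4,suppress=True)
s,p0,r=tool();print(s['t'],p0,s['ft_force'],s['grip_width'])
def blue(n,p,d):
    P=pts(n,d);p=p.astype(int)
    b=(p[...,2]>p[...,0]+40)&(p[...,2]>p[...,1]+25)&(d>0)&(P[...,2]>.03)&(P[...,2]<.33)
    n_,l,st,_=cv2.connectedComponentsWithStats(b.astype(np.uint8));
    return P,b
for n in('scene','side'):
    p,d=read_camera(n);P,b=blue(n,p,d);Q=P[b]
    zt=np.percentile(Q[:,2],95);t=Q[Q[:,2]>zt-.012]
    c=np.median(t,0);w=np.linalg.svd(t[:,:2]-t[:,:2].mean(0))[2][0];lo=Q[Q[:,2]<zt-.035]
    print(n,len(Q),'ztop',zt,'top med',c,'mid y',(t[:,1].min()+t[:,1].max())/2,'dir',w,'slope z/y',np.polyfit(t[:,1],t[:,2],1)[0],'low',lo.mean(0) if len(lo) else 0,len(lo))
    H=P[(P[...,2]>.195)&(P[...,2]<.32)&(d>0)&(P[...,0]>.62)&(P[...,0]<.68)&(abs(P[...,1]-.038)<.02)&(p.max(-1)<90)]
    for a,bb in((.195,.207),(.207,.232),(.24,.27)):
        h=H[(H[:,2]>a)&(H[:,2]<bb)]
        if len(h):print('  hook',a,len(h),h.min(0),h.max(0))
    cv2.imwrite(f'pics/m_{n}_{s["t"]:.2f}.png',cv2.resize((p[130:280,180:330] if n=='scene' else p[90:330,180:340])[:,:,::-1],None,fx=3.5 if n=='scene' else 2.5,fy=3.5 if n=='scene' else 2.5))
E
python3 go.py 0 0 0; python3 meas.py
```

```text
t 26.075 w 0.0556 F [ 0.8 -1.3 -2. ]
p [0.611 0.04  0.216] z [ 0.659  0.057 -0.75 ] lean 41.4 az 4.9 yz 0.01 q [ 0.73  0.57 -1.2   2.36  1.99  0.66 -0.38]
[[-0.749, -0.07, 0.659], [-0.044, 0.997, 0.057], [-0.662, 0.014, -0.75]]
tool cm [0. 0. 0.]
26.075 [0.6104 0.0401 0.2157] [ 0.8036 -1.2731 -2.0202] 0.05561872019357931
scene 3 ztop 0.19923090026270912 top med [0.5946 0.0017 0.1968] mid y 0.040577802203566035 dir [ 0.2748 -0.9615] slope z/y -0.04003344968657482 low 0 0
  hook 0.195 17 [0.6356 0.0344 0.1976] [0.6533 0.0409 0.2062]
  hook 0.207 54 [0.6315 0.0335 0.2073] [0.6632 0.0453 0.2314]
  hook 0.24 47 [0.6562 0.0329 0.2404] [0.6636 0.0448 0.2691]
side 106 ztop 0.25901906321287027 top med [0.5793 0.0588 0.2581] mid y 0.05362529193433915 dir [ 0.2569 -0.9664] slope z/y -0.0573779834376373 low [0.5893 0.0204 0.2028] 70
  hook 0.195 24 [0.6317 0.03   0.1992] [0.6467 0.0478 0.2067]
  hook 0.207 31 [0.6295 0.0318 0.2076] [0.6458 0.0467 0.231 ]
```

Side camera: bar mid ≈ (0.585, 0.038, 0.255), yaw ≈ 0.26, which fits the grasp geometry. The hook is still at x ≈ 0.647, y ≈ 0.039. Next: lower to just above tip height, then go forward.

Request:
jog_arm(moves=[[0.5,0,0.5,0,0.4],[0.9,0,1,0,0.4],[0.3,0,1.6,0,0.4],[-0.5,-0.1,2.3,0,0.4],[-1.3,-0.1,3,0,0.4]])

```text
t: 26.8
ee_pos: [0.6418, 0.0401, 0.2033]
tool_rot: [0.355, -0.03, 0.934, 0.019]
ft_force: [-0.4, 0.7, -2.0]
grip_width: 0.0558
```

```bash
python3 go.py 2.7 0 0; python3 meas.py; ls pics | grep m_
```

```text
t 26.8 w 0.0558 F [-0.4  0.7 -2. ]
p [0.642 0.04  0.203] z [ 0.662  0.057 -0.748] lean 41.6 az 4.9 yz 0.01 q [ 0.69  0.63 -1.16  2.31  2.01  0.68 -0.36]
[[-0.747, -0.07, 0.662], [-0.043, 0.997, 0.057], [-0.664, 0.014, -0.748]]
tool cm [-2.02 -0.19  1.79]
26.8 [0.6418 0.0401 0.2033] [-0.3814  0.7375 -1.9723] 0.055775633415382775
scene 32 ztop 0.2445797291469587 top med [0.6186 0.0279 0.2425] mid y 0.028848531069170805 dir [ 0.2563 -0.9666] slope z/y 0.017667510590849724 low [0.6088 0.0665 0.1867] 7
  hook 0.195 18 [0.6349 0.0338 0.1978] [0.6595 0.044  0.207 ]
  hook 0.207 55 [0.6325 0.0338 0.2073] [0.6618 0.0453 0.2317]
  hook 0.24 50 [0.6564 0.0331 0.24  ] [0.6631 0.0453 0.2699]
side 104 ztop 0.2444677388271684 top med [0.6106 0.0507 0.2439] mid y 0.04530968978086999 dir [ 0.2615 -0.9652] slope z/y -0.03150008858250665 low [0.6207 0.0109 0.1888] 69
  hook 0.195 30 [0.6337 0.0305 0.1968] [0.6468 0.0464 0.2063]
  hook 0.207 13 [0.6301 0.0341 0.2217] [0.646  0.0464 0.2307]
  hook 0.24 1 [0.6596 0.0318 0.2699] [0.6596 0.0318 0.2699]
m_scene_26.07.png
m_scene_26.80.png
m_side_26.07.png
m_side_26.80.png
```

Request:
jog_arm(moves=[[-0.4,0,0.4,0,0.4],[-0.9,-0.1,0.8,0,0.4],[-1.5,-0.1,1.3,0,0.4],[-2,-0.2,1.8,0,0.4],[-2,-0.2,1.8,0,0.4]])

```text
t: 27.52
ee_pos: [0.6682, 0.0406, 0.2029]
tool_rot: [0.355, -0.031, 0.934, 0.019]
ft_force: [0.0, 0.0, -2.2]
grip_width: 0.0558
```

```bash
python3 go.py 0 0 -1; python3 meas.py
```

```text
t 27.525 w 0.0558 F [ 0.   0.  -2.2]
p [0.669 0.04  0.203] z [ 0.661  0.058 -0.748] lean 41.6 az 5.0 yz 0.01 q [ 0.67  0.65 -1.13  2.26  1.99  0.67 -0.31]
[[-0.747, -0.071, 0.661], [-0.044, 0.997, 0.058], [-0.664, 0.014, -0.748]]
tool cm [ 0.66 -0.01  0.75]
27.525 [0.6682 0.0406 0.2029] [ 0.0368  0.0259 -2.1976] 0.05579304395664512
scene 28 ztop 0.24549601629717965 top med [0.6377 0.0568 0.2427] mid y 0.0468844155858438 dir [ 0.3733 -0.9277] slope z/y -0.1367333434020042 low [0.6339 0.0738 0.1909] 9
  hook 0.195 17 [0.6359 0.034  0.198 ] [0.6541 0.0405 0.2066]
  hook 0.207 51 [0.6319 0.0337 0.2073] [0.6621 0.0458 0.2312]
  hook 0.24 62 [0.6446 0.0191 0.24  ] [0.6637 0.045  0.2698]
side 43 ztop 0.24374276955109395 top med [0.6347 0.0531 0.2427] mid y 0.051091575719243304 dir [-0.2164  0.9763] slope z/y -0.019495604154485983 low [0.6328 0.0445 0.1934] 17
  hook 0.195 12 [0.6278 0.032  0.1977] [0.6419 0.0579 0.2067]
  hook 0.207 6 [0.6297 0.0317 0.2076] [0.6335 0.0365 0.2141]
  hook 0.24 10 [0.632  0.0226 0.2415] [0.6601 0.0525 0.2699]
```

Request:
jog_arm(moves=[[0.1,0,0.4,0,0.4],[0.4,0,0.7,0,0.4],[0.7,0,1,0,0.4],[0.9,0,1.3,0,0.4],[1.1,0,1.5,0,0.4]])

```text
t: 28.25
ee_pos: [0.6704, 0.0417, 0.1853]
tool_rot: [0.356, -0.031, 0.934, 0.019]
ft_force: [0.9, 0.9, 4.8]
grip_width: 0.0561
```

```bash
python3 go.py 0 0 -1
```

```text
t 28.25 w 0.0561 F [0.9 0.9 4.8]
p [0.671 0.041 0.185] z [ 0.663  0.058 -0.746] lean 41.7 az 5.0 yz 0.01 q [ 0.65  0.69 -1.13  2.27  2.04  0.71 -0.34]
[[-0.745, -0.072, 0.663], [-0.045, 0.997, 0.059], [-0.666, 0.014, -0.746]]
tool cm [ 0.67 -0.01  0.75]
```

Request:
jog_arm(moves=[[0.1,0,0.2,0,0.4],[0.2,0,0.3,0,0.4],[0.3,0,0.4,0,0.4],[0.4,0,0.5,0,0.4],[0.4,0,0.5,0,0.4]])

```text
t: 28.88
ee_pos: [0.6704, 0.0417, 0.1789]
tool_rot: [0.356, -0.031, 0.934, 0.019]
ft_force: [0.8, 0.4, 6.7]
grip_width: 0.056
```

```bash
python3 go.py 0 0 -1
```

```text
t 28.875 w 0.056 F [0.8 0.4 6.7]
p [0.671 0.041 0.179] z [ 0.663  0.058 -0.746] lean 41.7 az 5.0 yz 0.01 q [ 0.65  0.71 -1.12  2.27  2.06  0.72 -0.35]
[[-0.745, -0.072, 0.663], [-0.045, 0.997, 0.058], [-0.665, 0.014, -0.746]]
tool cm [ 0.67 -0.01  0.75]
```

```bash
python3 - <<'E'
from h import *
p,d=read_camera('side');q,e=read_camera('scene')
a=cv2.resize(p[130:220,240:330,::-1],(540,540),interpolation=cv2.INTER_CUBIC)
a=np.clip(a.astype(float)*1.6,0,255).astype(np.uint8)
cv2.imwrite('pics/v8.png',a)
P=pts('side',d);T=P[(d>0)&(P[...,2]>.29)&(P[...,2]<.345)&(abs(P[...,1]+.0)<.01)&(abs(P[...,0]-.645)<.02)];print('tube side y0',T[:,2].max(),len(T))
P=pts('scene',e)
for y in(-.2,0.,.08,.15):
    T=P[(e>0)&(P[...,2]>.29)&(P[...,2]<.345)&(abs(P[...,1]-y)<.01)&(abs(P[...,0]-.655)<.03)];print('tube scene',y,np.percentile(T[:,2],95),len(T))
H=P[(e>0)&(P[...,2]>.17)&(P[...,2]<.30)&(abs(P[...,1]-.039)<.008)&(P[...,0]>.62)&(P[...,0]<.68)]
print(np.percentile(H,[1,10,50,90,99],axis=0))
E
python3 meas.py | grep -v hook
```

```text
tube side y0 0.3288892628262995 33
tube scene -0.2 0.3343168519572154 75
tube scene 0.0 0.32887389041659654 67
tube scene 0.08 0.3265635170999773 63
tube scene 0.15 0.32520915064591904 61
[[0.6326853  0.03289982 0.19306196]
 [0.63988088 0.03495903 0.20417863]
 [0.65798448 0.03886215 0.24504593]
 [0.66202674 0.04471145 0.28658081]
 [0.66351892 0.04628489 0.29718133]]
28.975 [0.6704 0.0417 0.179 ] [-0.039  -0.3262  6.9501] 0.05599771330878072
scene 25 ztop 0.2201542495365841 top med [0.6387 0.0588 0.2189] mid y 0.049589403824007824 dir [-0.2657  0.9641] slope z/y -0.10927615848972709 low [0.6356 0.0761 0.1659] 9
side 39 ztop 0.220861026641397 top med [0.6357 0.052  0.2193] mid y 0.03507302004531343 dir [ 0.1077 -0.9942] slope z/y -0.24500484317949897 low [0.6315 0.0593 0.1662] 14
```

View pics/v8.png

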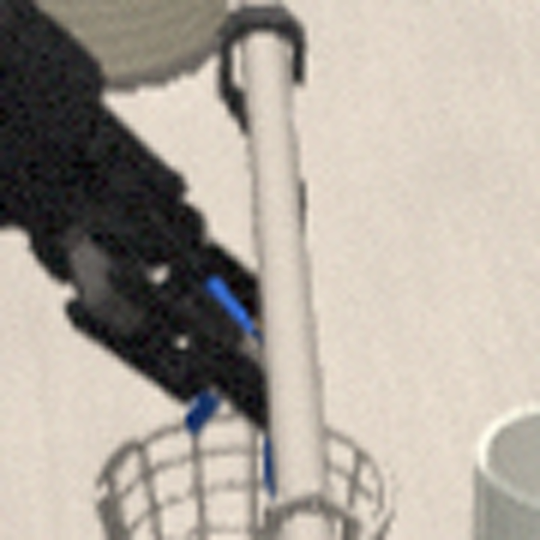

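The rail has sagged about 9 mm. The bar is at hook z ≈ −0.110, inside the tip and pressing the keeper, so I'll continue down.

Request:
jog_arm(moves=[[0.2,0,0.2,0,0.4],[0.3,0,0.3,0,0.4],[0.4,0,0.4,0,0.4],[0.4,0,0.4,0,0.4],[0.4,0,0.4,0,0.4]])

```text
t: 29.7
ee_pos: [0.6697, 0.0413, 0.1729]
tool_rot: [0.355, -0.031, 0.934, 0.019]
ft_force: [0.3, 0.3, 4.9]
grip_width: 0.0559
```

```bash
python3 go.py 0 0 -1|head -2
```

```text
t 29.7 w 0.0559 F [0.3 0.3 4.9]
p [0.67  0.041 0.173] z [ 0.662  0.058 -0.747] lean 41.7 az 5.0 yz 0.01 q [ 0.65  0.72 -1.12  2.27  2.08  0.73 -0.36]
```

Request:
jog_arm(moves=[[0.2,0,0.2,0,0.4],[0.3,0,0.4,0,0.4],[0.5,0,0.5,0,0.4],[0.5,0,0.6,0,0.4],[0.5,0,0.6,0,0.4]])

```text
t: 30.32
ee_pos: [0.6693, 0.0415, 0.1643]
tool_rot: [0.354, -0.031, 0.934, 0.019]
ft_force: [0.9, -0.3, 0.9]
grip_width: 0.0558
```

```bash
python3 go.py 0 0 -1|head -2; python3 meas.py | grep -v hook
```

```text
t 30.325 w 0.0558 F [ 0.9 -0.3  0.9]
p [0.67  0.041 0.164] z [ 0.661  0.058 -0.748] lean 41.6 az 5.0 yz 0.01 q [ 0.64  0.74 -1.12  2.28  2.1   0.75 -0.37]
30.325 [0.6693 0.0415 0.1643] [ 0.9408 -0.3314  0.8672] 0.05577755419730119
scene 18 ztop 0.23154466259283787 top med [0.6581 0.0487 0.2308] mid y 0.04874445505791582 dir [-0.9131  0.4078] slope z/y -8.281046612861253 low [0.6329 0.0757 0.1534] 10
side 29 ztop 0.20596954377150628 top med [0.6372 0.0472 0.2046] mid y 0.036213980792064206 dir [-0.0106 -0.9999] slope z/y -0.34425718934036154 low [0.6312 0.0569 0.1531] 12
```

Request:
jog_arm(moves=[[0.1,0,0.1,0,0.4],[0.2,0,0.2,0,0.4],[0.3,0,0.3,0,0.4],[0.3,0,0.4,0,0.4],[0.3,0,0.4,0,0.4]])

```text
t: 31.05
ee_pos: [0.6706, 0.0418, 0.1603]
tool_rot: [0.355, -0.031, 0.934, 0.019]
ft_force: [0.7, -0.0, 4.5]
grip_width: 0.0558
```

```bash
python3 go.py 0 0 -1|head -2; python3 meas.py | grep -v hook|grep -v scene
```

```text
t 31.05 w 0.0558 F [ 0.7 -0.   4.5]
p [0.671 0.042 0.16 ] z [ 0.663  0.058 -0.747] lean 41.7 az 5.0 yz 0.01 q [ 0.64  0.75 -1.12  2.28  2.11  0.76 -0.38]
31.05 [0.6706 0.0418 0.1603] [ 0.7393 -0.0356  4.5113] 0.055839797519185594
side 27 ztop 0.2184496702268839 top med [0.6336 0.0323 0.2172] mid y 0.019440631829815924 dir [-0.0499  0.9988] slope z/y -0.21752512069092708 low [0.6304 0.0651 0.1473] 8
```

Request:
jog_arm(moves=[[0.1,0,0.2,0,0.4],[0.2,0,0.3,0,0.4],[0.3,0,0.4,0,0.4],[0.4,0,0.4,0,0.4],[0.4,0,0.4,0,0.4]])

```text
t: 31.78
ee_pos: [0.6718, 0.0423, 0.1564]
tool_rot: [0.357, -0.032, 0.933, 0.019]
ft_force: [0.7, -0.3, 8.7]
grip_width: 0.0555
```

```bash
python3 go.py 0 0 -1|head -2; python3 - <<'E'
from h import *
q,e=read_camera('scene');P=pts('scene',e)
for y in(0.,.08):
    T=P[(e>0)&(P[...,2]>.29)&(P[...,2]<.345)&(abs(P[...,1]-y)<.01)&(abs(P[...,0]-.655)<.03)];print('tube scene',y,np.percentile(T[:,2],95),len(T))
E
```

```text
t 31.775 w 0.0555 F [ 0.7 -0.3  8.7]
p [0.672 0.042 0.156] z [ 0.666  0.058 -0.744] lean 41.9 az 5.0 yz 0.01 q [ 0.63  0.77 -1.12  2.28  2.12  0.77 -0.39]
tube scene 0.0 0.32649325620244274 68
tube scene 0.08 0.32425889489797893 65
```

Request:
jog_arm(moves=[[0.1,0,0.1,0,0.4],[0.1,0,0.2,0,0.4],[0.1,0,0.2,0,0.4],[0.1,0,0.2,0,0.4],[0.1,0,0.2,0,0.4]])

```text
t: 32.45
ee_pos: [0.673, 0.0426, 0.155]
tool_rot: [0.358, -0.032, 0.933, 0.019]
ft_force: [0.0, 0.2, 11.7]
grip_width: 0.056
```

```bash
python3 go.py 0 0 1
```

```text
t 32.45 w 0.056 F [ 0.   0.2 11.7]
p [0.673 0.042 0.155] z [ 0.667  0.058 -0.743] lean 42.0 az 5.0 yz 0.01 q [ 0.63  0.77 -1.11  2.28  2.13  0.78 -0.39]
[[-0.742, -0.073, 0.667], [-0.045, 0.997, 0.058], [-0.669, 0.013, -0.743]]
tool cm [-0.67  0.01 -0.74]
```

Request:
jog_arm(moves=[[0,0,-0.1,0,0.4],[0,0,-0.1,0,0.4],[0,0,-0.1,0,0.4],[0,0,-0.1,0,0.4],[0,0,-0.1,0,0.4]])

```text
t: 33.08
ee_pos: [0.6722, 0.0425, 0.1556]
tool_rot: [0.358, -0.032, 0.933, 0.019]
ft_force: [1.2, -1.0, 11.2]
grip_width: 0.0556
```

```bash
python3 go.py 0 0 1; python3 - <<'E'
from h import *
p,d=read_camera('scene')
a=cv2.resize(p[150:260,230:340,::-1],(600,600),interpolation=cv2.INTER_CUBIC)
cv2.imwrite('pics/v9.png',np.clip(a.astype(float)*1.5,0,255).astype(np.uint8))
E
```

```text
t 33.075 w 0.0556 F [ 1.2 -1.  11.2]
p [0.673 0.042 0.156] z [ 0.667  0.058 -0.743] lean 42.0 az 5.0 yz 0.01 q [ 0.63  0.77 -1.11  2.28  2.13  0.78 -0.39]
[[-0.742, -0.073, 0.667], [-0.045, 0.997, 0.058], [-0.669, 0.013, -0.743]]
tool cm [-0.67  0.01 -0.74]
```

View pics/v9.png

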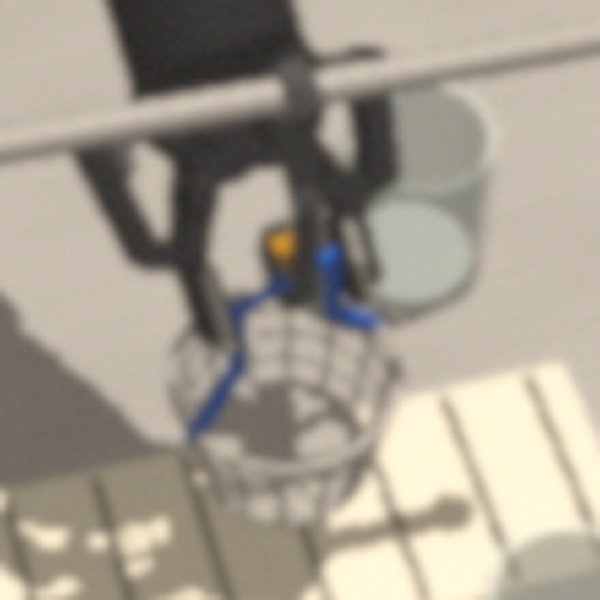

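Scene crop: the hook passes over the blue bar, and the brass keeper at (282,242) lies shut above the bar at (285,285). Easing the load off before letting go.

Request:
jog_arm(moves=[[-0.1,0,-0.2,0,0.4],[-0.3,0,-0.4,0,0.4],[-0.5,0,-0.6,0,0.4],[-0.7,0,-0.8,0,0.4],[-0.7,0,-0.8,0,0.4]])

```text
t: 33.75
ee_pos: [0.669, 0.0413, 0.1628]
tool_rot: [0.354, -0.031, 0.935, 0.019]
ft_force: [0.9, -0.3, 3.6]
grip_width: 0.0559
```

```bash
python3 go.py 0 0 1
```

```text
t 33.75 w 0.0559 F [ 0.9 -0.3  3.6]
p [0.669 0.041 0.163] z [ 0.661  0.058 -0.748] lean 41.5 az 5.0 yz 0.01 q [ 0.64  0.74 -1.12  2.28  2.1   0.75 -0.38]
[[-0.747, -0.072, 0.661], [-0.044, 0.997, 0.058], [-0.663, 0.014, -0.749]]
tool cm [-0.66  0.01 -0.75]
```

Request:
jog_arm(moves=[[-0.1,0,-0.1,0,0.4],[-0.2,0,-0.3,0,0.4],[-0.2,0,-0.3,0,0.4],[-0.2,0,-0.3,0,0.4],[-0.2,0,-0.3,0,0.4]], grip_force=20)

```text
t: 34.38
ee_pos: [0.6684, 0.0412, 0.1661]
tool_rot: [0.354, -0.031, 0.935, 0.019]
ft_force: [-0.3, 0.9, -0.6]
grip_width: 0.0561
```

Request:
jog_arm(moves=[[0,0,0,0,0.68],[0,0,0,0,0.75],[0,0,0,0,0.85],[0,0,0,0,1],[0,0,0,0,1]])

```text
t: 35.0
ee_pos: [0.6687, 0.0414, 0.1666]
tool_rot: [0.354, -0.031, 0.934, 0.019]
ft_force: [-0.5, -0.1, -0.2]
grip_width: 0.0852
```

```bash
python3 go.py 0 0 1; python3 meas.py
```

```text
t 35.0 w 0.0852 F [-0.5 -0.1 -0.2]
p [0.669 0.041 0.167] z [ 0.661  0.058 -0.748] lean 41.6 az 5.0 yz 0.01 q [ 0.64  0.74 -1.12  2.28  2.09  0.74 -0.37]
[[-0.747, -0.072, 0.661], [-0.044, 0.997, 0.058], [-0.663, 0.014, -0.748]]
tool cm [-0.66  0.01 -0.75]
35.0 [0.6687 0.0414 0.1666] [-0.5499 -0.1096 -0.2065] 0.08515329323440506
scene 23 ztop 0.20682007897070498 top med [0.6484 0.0602 0.2047] mid y 0.06026596160191508 dir [ 0.3879 -0.9217] slope z/y 0.04318350873331087 low [0.6623 0.0173 0.144 ] 15
  hook 0.195 45 [0.6431 0.0199 0.1966] [0.6679 0.0576 0.207 ]
  hook 0.207 83 [0.6396 0.0316 0.2075] [0.6699 0.0486 0.2318]
  hook 0.24 53 [0.6632 0.0359 0.2401] [0.6705 0.0475 0.27  ]
side 9 ztop 0.20573857393039285 top med [0.645  0.0543 0.2042] mid y 0.055820278819295924 dir [-0.0569 -0.9984] slope z/y -0.09031968130556108 low 0 0
  hook 0.195 26 [0.6375 0.0305 0.1964] [0.6664 0.0543 0.2067]
  hook 0.207 51 [0.636  0.0296 0.2076] [0.6665 0.0423 0.2314]
  hook 0.24 29 [0.6607 0.0329 0.2433] [0.6644 0.042  0.2694]
```

Request:
jog_arm(moves=[[0,0,-0.8,0,1],[0,0,-2,0,1],[0,0,-3.5,0,1],[0,0,-5,0,1],[0,0,-6.5,0,1]])

```text
t: 35.72
ee_pos: [0.6249, 0.0376, 0.2162]
tool_rot: [0.355, -0.031, 0.934, 0.019]
ft_force: [0.1, -0.1, 0.2]
grip_width: 0.0856
```

```bash
python3 go.py 0 0 1|head -2; python3 meas.py; ls pics|tail -3
```

```text
t 35.725 w 0.0856 F [ 0.1 -0.1  0.2]
p [0.625 0.037 0.216] z [ 0.661  0.058 -0.748] lean 41.6 az 5.0 yz 0.01 q [ 0.72  0.58 -1.17  2.33  1.99  0.65 -0.36]
35.725 [0.6249 0.0376 0.2162] [ 0.1304 -0.0738  0.2478] 0.08555436554773331
scene 25 ztop 0.2256911864444725 top med [0.6653 0.0482 0.232 ] mid y 0.04820783910786802 dir [ 0.9933 -0.1157] slope z/y 72.6940549583195 low [0.6487 0.0616 0.1513] 13
  hook 0.195 44 [0.6389 0.0182 0.1973] [0.6663 0.0465 0.2069]
  hook 0.207 69 [0.6365 0.0318 0.2073] [0.6677 0.0485 0.2318]
  hook 0.24 49 [0.6614 0.0362 0.2404] [0.6672 0.0484 0.2691]
side 44 ztop 0.20514882417206579 top med [0.6448 0.0522 0.2042] mid y 0.05277158145476397 dir [ 0.0229 -0.9997] slope z/y 0.060788398731897245 low [0.6407 0.0654 0.1568] 19
  hook 0.195 25 [0.6364 0.0303 0.1967] [0.6477 0.0529 0.2064]
  hook 0.207 47 [0.6361 0.0286 0.207 ] [0.6664 0.0458 0.231 ]
  hook 0.24 29 [0.6608 0.0335 0.2413] [0.6646 0.0433 0.2691]
side0.png
v8.png
v9.png
```

Clear of the handle. I'll back off further and let it settle.

Request:
jog_arm(moves=[[0,0,-2,0,1],[0,0,-4,0,1],[0,0,-6,0,1],[0,0,-7,0,1],[0,0,-7,0,1]])

```text
t: 36.45
ee_pos: [0.5795, 0.0331, 0.2681]
tool_rot: [0.355, -0.031, 0.934, 0.019]
ft_force: [0.1, -0.4, 0.0]
grip_width: 0.0857
```

Request:
jog_arm(moves=[[0,0,0,0,1],[0,0,0,0,1],[0,0,0,0,1],[0,0,0,0,1],[0,0,0,0,1]])

```text
t: 37.08
ee_pos: [0.5795, 0.0336, 0.2674]
tool_rot: [0.354, -0.031, 0.934, 0.019]
ft_force: [-0.2, 1.2, 0.3]
grip_width: 0.0856
```

Request:
jog_arm(moves=[[0,0,0,0,1],[0,0,0,0,1],[0,0,0,0,1],[0,0,0,0,1],[0,0,0,0,1]])

```text
t: 37.7
ee_pos: [0.5795, 0.0335, 0.2675]
tool_rot: [0.354, -0.031, 0.934, 0.019]
ft_force: [0.1, -0.6, -0.2]
grip_width: 0.0854
```

Request:
jog_arm(moves=[[0,0,0,0,1],[0,0,0,0,1],[0,0,0,0,1],[0,0,0,0,1],[0,0,0,0,1]])

```text
t: 38.33
ee_pos: [0.5795, 0.0335, 0.2675]
tool_rot: [0.354, -0.031, 0.934, 0.019]
ft_force: [-0.5, 0.2, 0.8]
grip_width: 0.0853
```

```bash
python3 - <<'E'
from h import *
np.set_printoptions(precision=4,suppress=True)
for i in range(5):
    p,d=read_camera('side');P=pts('side',d);pi=p.astype(int)
    b=(pi[...,2]>pi[...,0]+40)&(pi[...,2]>pi[...,1]+25)&(d>0)&(P[...,2]>.1)&(P[...,2]<.23);Q=P[b];v,u=np.nonzero(b)
    print(manip.sense()['t'],len(Q),Q.mean(0),np.percentile(Q[:,2],97),u.mean(),v.mean())
cv2.imwrite('pics/a10.png',cv2.resize(p[120:330,190:400,::-1],(600,600)))
E
```

```text
38.375 54 [0.6383 0.0603 0.1749] 0.20536748042201416 278.1666666666667 196.0
38.425 52 [0.6386 0.0599 0.1759] 0.20579583024055023 278.3076923076923 195.65384615384616
38.475 46 [0.6387 0.0594 0.1767] 0.20572083678672598 278.4130434782609 195.45652173913044
38.525 44 [0.6387 0.0602 0.1746] 0.20573321495285588 278.3636363636364 196.11363636363637
38.575 43 [0.6389 0.0594 0.1756] 0.20641514128158042 278.51162790697674 195.90697674418604
```

View pics/a10.png

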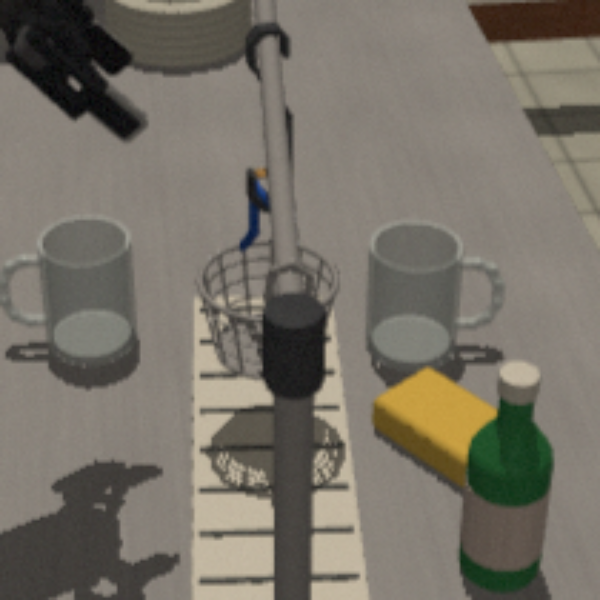

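Side crop: the basket hangs upright below the rail, with its blue handle at (255,210) in the hook's loop and the keeper above it at (258,175). The hand is well clear and the bystanders are in place. A short wait, then I hand it in.

Request:
jog_arm(moves=[[0,0,0,0,1],[0,0,0,0,1],[0,0,0,0,1],[0,0,0,0,1],[0,0,0,0,1]])

```text
t: 39.2
ee_pos: [0.5795, 0.0335, 0.2675]
tool_rot: [0.354, -0.031, 0.934, 0.019]
ft_force: [0.4, 1.1, 0.5]
grip_width: 0.085
```

Request:
jog_arm(moves=[[0,0,0,0,1],[0,0,0,0,1],[0,0,0,0,1],[0,0,0,0,1],[0,0,0,0,1]])

```text
t: 39.83
ee_pos: [0.5795, 0.0335, 0.2675]
tool_rot: [0.354, -0.031, 0.934, 0.019]
ft_force: [-0.1, -0.4, -0.5]
grip_width: 0.0854
```

Request:
jog_arm(moves=[[0,0,0,0,1],[0,0,0,0,1],[0,0,0,0,1],[0,0,0,0,1],[0,0,0,0,1]])

```text
t: 40.45
ee_pos: [0.5795, 0.0335, 0.2675]
tool_rot: [0.354, -0.031, 0.934, 0.019]
ft_force: [0.2, 0.3, 0.5]
grip_width: 0.0857
```

```bash
python3 - <<'E'
from h import *
print(manip.sense()['t'],manip.job_done())
E
```

```text
the job is handed in; nothing more can be done
40.45 None
```

The basket hangs by its bar in the hook's lower loop with the keeper shut above it. I handed the job in at t = 40.45 s; no verdict is reported.

- **Hand lean:** the moves cannot tilt the hand, so I pushed the wrist against its joint and reach limits until it leaned back about 42° towards the robot.
- **Grip:** the first grip caught the handle only at the fingertips. I opened, moved about 14 mm further on and gripped again.
- **Pressing in:** the upward force peaked at about 9 N as the bar went past the keeper and dropped to about 3 N once it was home.
- **Proof pull:** I read about 13.4–13.9 N on the hook (basket weight included) for roughly 0.6 s or more. The highest load I read on the rail, hook included, was about 15 N, right at its rating and below the 18 N fail limit.
- **Last checks:** the bar was at about 130 mm below the hook's origin. The basket was upright and hardly moving, and the hand was clear of everything. The mugs, bottle and sponge looked undisturbed.
- **Checks that were off:** the grip width read 56 mm where 60 mm was expected. The basket was held, and now hangs, turned about 15–19° from the rail. While the hand crossed over at speed, well before the grasp, the wrist force briefly read about 120 N, right at that limit. It vanished once the arm held still, so I took it for inertia.

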